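Nest the graded canisters in the sloped rack

TASK

Put the set of three square canisters away, nested on the sloped rack where the large one already lies: first slide the middle canister, base first, all the way home into the large one, then slide the small one, base first, all the way home into the middle one. Finish by pushing the whole nest down the slope until the large canister rests against the rack's stop, then let go; leave the tube rack, the calculator and the glass dish where they are.

Things in the scene. Friction and masses are not known exactly. Their poses are not given: they have to be found in the camera images.
- rack: White fixed rack, a bed 260 mm long sloping 12 degrees. Tilted frame: x down the slope, z square to the bed; origin on the bed's top, mid-length, 70 mm above the bench. Upper half: 60 mm wide, nothing beside it. Lower half (x = 35 to 120 mm): cheeks 30 mm high, 84 mm apart, hold the large canister; a stop 60 mm high ends it.
- rack_stop (a point): The middle of the foot of the stop's inner face, on the bed (x = +120 mm, y = 0, z = 0 in the rack's frame): the large canister's base should come to rest against this face.
- large: The large bare aluminium canister, square, 80 x 80 mm, 100 mm long, open at one end (mouth), lying on its side. Walls 4, base 5 mm thick; last 12 mm at the base bevelled, 10 mm in on each side; two thin bands near the mouth. Origin on its underside, mid-length; x from mouth (-50 mm) to base (+50 mm), z up. Starts loose on the rack, mouth up the slope, 5 to 25 mm short of the stop.
- large_base (a point): Centre of the outside of the large canister's base.
- middle: The middle bare aluminium canister, square, 67 x 67 mm, 100 mm long, open at one end (mouth), lying on its side. Walls 4, base 5 mm thick; last 12 mm at the base bevelled, 10 mm in on each side; two thin bands near the mouth. Origin on its underside, mid-length; x from mouth (-50 mm) to base (+50 mm), z up. Starts on the bench. Home in the large one, its mouth stands 5 mm proud.
- middle_mouth (a point): Centre of the middle canister's mouth opening (33.5 mm above its underside).
- middle_base (a point): Centre of the outside of the middle canister's base.
- small: The small bare aluminium canister, square, 54 x 54 mm, 100 mm long, open at one end (mouth), lying on its side. Walls 4, base 5 mm thick; last 12 mm at the base bevelled, 10 mm in on each side; two thin bands near the mouth. Origin on its underside, mid-length; x from mouth (-50 mm) to base (+50 mm), z up. Starts on the bench. Home in the middle one, its mouth stands 5 mm proud.
- small_mouth (a point): Centre of the small canister's mouth opening (27 mm above its underside).
- small_base (a point): Centre of the outside of the small canister's base.
- tube_rack: Bystander: black tube rack 90 x 150 mm with capped tubes, 91 mm high in all. Origin under its centre.
- calculator: Bystander: black desk calculator 150 x 110 x 25 mm lying flat. Origin under its centre.
- dish: Bystander: round covered glass dish, 96 mm across, 25 mm high. Origin under its centre.
There are look-alikes about, which are no part of the job. What is shaped like the middle but blue is not meant. What is shaped like the small but yellow is not meant.

How it is judged:
By the outcome, as a careful person would: the job done as asked, in the order asked, and still so for the second after the job is handed in, with the robot touching nothing.
It also fails if it takes over 72 s, if anything falls off the work surface, if the arm or the gripper's body presses on something with over 40 N, if the wrist force passes 120 N, or if a joint passes its speed limit or range.

ROBOT

A 7-joint arm with a two-finger parallel gripper is mounted at the origin on the work surface. World frame = base frame: x ahead of the robot, y to its left, z up, the work surface at z = 0. Lengths are in m, angles in rad, forces in N, time in s.
With the tool pointing down it reaches from about 0.35 to 0.775 m from the base axis. Payload 3.1 kg.
Tool frame: the origin (TCP) lies on the centre line of the jaws, within the pads' length; the fingertips stand 17 mm ahead of it and the grasp point (between the pads) lies 2 mm behind it; z points along the fingers, y is the direction in which the jaws open and shut (so a half turn about z gives the same grasp; the last joint's range is limited). The gripper opens to 85 mm and grips with 20 to 120 N. Pads are 22 mm wide; open, the fingers measure 114 mm over their backs; the gripper's body (76 mm by 85 mm) begins 54 mm behind the grasp point. The pads swing forward as they close: fully open they stand 13 mm farther back than shut.
Start: joints at [1.199, 0.311, 0.014, 1.512, -0.004, 1.319, -0.027], TCP at [0.178, -0.52, 0.248] pointing down, gripper open.
Joint ranges: [-2.7, 2.7], [-0.3, 1.91], [-1.27, 1.3], [0.12, 2.57], [-1.44, 4.58], [0.2, 2.03], [-3.05, 3.05]. Speed limits (rad/s): [2.79, 2.79, 3.14, 3.14, 3.14, 3.14, 3.14].

INTERFACE

Orientations are given as a unit quaternion [w, x, y, z].
In Python, from cell import ctrl gives the robot as it stands.
- The arm moves only by the tool step_arm, never from a script. Its argument "rows" is a list of rows, each a list of 3 entries, a list of its own where there are three numbers: the finger opening in cm, from 0 to 8.54, then the shift along the tool's x, y, z in cm, then the turn about the tool's z in units of 5 degrees (1.0 is 5 degrees). A call has 1 to 20 rows; each row is the pose to reach, as a shift and turn from the pose commanded when the call began, along the tool's axes at that moment; what a row does not reach only later rows make up. A row lasts 1/12 s, in which the tool goes at most 41.7 mm and 7.16 degrees, less where a joint would pass 70% of its speed; a pose out of reach is approached as far as the arm can. A call with a gripper value outside its range is refused whole. The fingers move at their own pace and stop on an object; "newtons" is the grip in N (left out, the last holds). Time passes only in rows, so rows that repeat a pose let the fingers close. It gives the time, the measured TCP pose, the force and the opening at its end, in the units of the state.
- ctrl.state(): the state, without advancing time (a new reading comes with each control period).
- ctrl.camera(name): name is "scene" or "top"; returns the picture (420x560x3 uint8, blue, green, red); there is no depth.
- ctrl.get_calibration(name): a dict with "fovy" (degrees; the focal length in pixels is half the picture's height over the tangent of half this angle, whatever the lens; pixels are square), "cx", "cy" (the principal point, pixels), "world_from_camera" (4x4, takes a point from camera to world coordinates). Camera axes: x right, y down, z forward; pixel columns grow to the right and rows downward; lengths in m; the calibration is good to about 2 mm. A picture is of the moment at which its call begins. get_calibration takes no time and is no camera call.
- ctrl.finish_job(): hands the job in, once; it reports no verdict.
The state is a dict: "time_s": time; "qpos": joint angles; "joint_vel": joint speeds; "joint_efforts": joint torques, N m; "position": TCP position; "tcp_rot": TCP orientation; "ft_force": force on the tool from outside, world axes, zero at the start; "wrist_torque": the same for the moment, N m; "finger_gap": opening from 0.0 (shut) to 1.0 (fully open).
Only numpy, scipy, OpenCV 4.12 (cv2) and the standard library are available. Lean on these libraries where they do the work, as an engineer would, in place of code of your own. Each camera call takes 0.05 s, during which the arm holds its last target.

## Working session

There is one attempt and no reset: what is moved stays moved. The work goes in short steps, Python scripts to look and compute and a tool call to move; the robot and the scene stay as the last step left them, time stands still between calls to the robot, and variables do not carry over. Pictures are saved under pics/ and viewed, and the job is handed in when it is done.

Besides the shell and the picture viewer there is one more tool, called after ">>>" as name(argument=value, ...), one argument or row to a line, values as JSON. step_arm: Moves the arm, as the interface text tells. Its arguments: {"type":"object","properties":{"rows":{"type":"array","items":{"type":"array"}},"newtons":{"type":"number"}},"required":["rows"]}

```bash
ls; mkdir -p pics
python3 - <<'E'
from cell import ctrl
import cv2
for n in("scene","top"):
    im=ctrl.camera(n); cv2.imwrite(f"pics/a_{n}.png",im)
    c=ctrl.get_calibration(n); print(n,c)
print(ctrl.state())
E
```

```text
pics
scene {'fovy': 47.76315597053724, 'cx': 287.2300287287757, 'cy': 209.92728621157158, 'world_from_camera': array([[-0.57196026,  0.5632166 , -0.59636275,  1.40879905],
       [ 0.82026606,  0.39714544, -0.4116298 ,  0.62982501],
       [ 0.00500602, -0.72461201, -0.68913887,  1.08994778],
       [ 0.        ,  0.        ,  0.        ,  1.        ]])}
top {'fovy': 48.95446001284916, 'cx': 280.34534588278086, 'cy': 211.37371433840812, 'world_from_camera': array([[ 0.01277968, -0.98786651,  0.15477867,  0.29999504],
       [-0.99990623, -0.01338711, -0.00288281,  0.02516355],
       [ 0.00491987, -0.15472731, -0.98794497,  1.5769385 ],
       [ 0.        ,  0.        ,  0.        ,  1.        ]])}
{'time_s': 0.1, 'qpos': array([ 1.19930998,  0.31162261,  0.01398996,  1.51292952, -0.00439918,
        1.31924641, -0.02721802]), 'joint_vel': array([ 0.00208211, -0.00336674,  0.00038767, -0.00512886,  0.00021399,
       -0.00097359,  0.00099416]), 'joint_efforts': array([ 9.38889389e-04, -3.80855334e+01,  1.46944122e-01, -2.31245524e+01,
        1.23587102e-02,  8.02710332e-03, -2.20970753e-05]), 'position': array([ 0.17791733, -0.51974296,  0.24732911]), 'tcp_rot': array([-1.06450538e-03,  9.86430269e-01,  1.64177165e-01, -2.22834995e-04]), 'ft_force': array([-0.61406419,  0.97345237, -0.05397415]), 'wrist_torque': array([-0.03483224, -0.01153006, -0.01024165]), 'finger_gap': 1.0029256924793932}
```

View pics/a_scene.png

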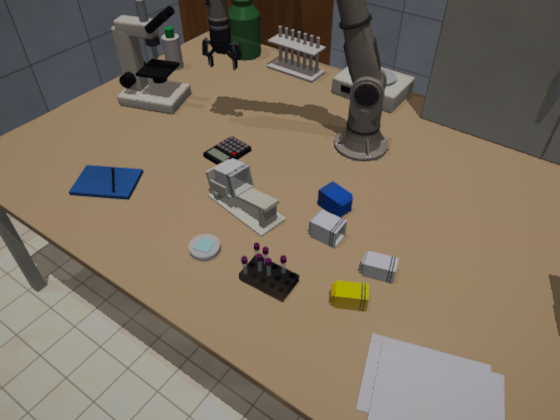

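View pics/a_top.png

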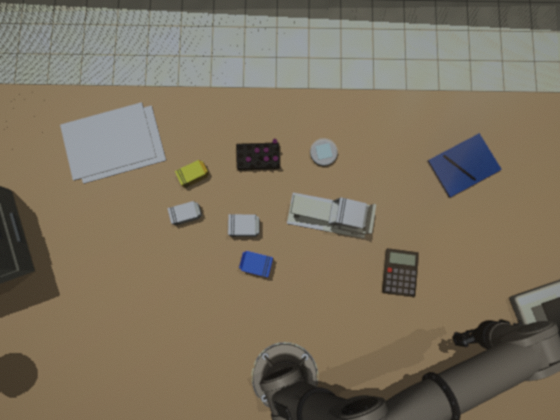

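The top view shows five canisters. Middle-shaped: bare (243,226) and blue (256,264). Small-shaped: bare (184,213) and yellow (191,173). The large one lies on the rack at (352,215). The bare aluminium ones fit the description, so I'll confirm them in enlarged crops.

```bash
cat > h.py <<'E'
import numpy as np, cv2
from cell import ctrl
from scipy.spatial.transform import Rotation as R
C={n:ctrl.get_calibration(n) for n in("scene","top")}
def ray(n,u,v):
    c=C[n]; f=210/np.tan(np.radians(c['fovy']/2)); T=c['world_from_camera']
    d=T[:3,:3]@np.array([(u-c['cx'])/f,(v-c['cy'])/f,1]); return T[:3,3],d
def onz(n,u,v,z):
    o,d=ray(n,u,v); return o+d*(z-o[2])/d[2]
def proj(n,p):
    c=C[n]; f=210/np.tan(np.radians(c['fovy']/2)); T=c['world_from_camera']
    q=T[:3,:3].T@(np.asarray(p,float)-T[:3,3]); return np.array([c['cx']+f*q[0]/q[2],c['cy']+f*q[1]/q[2]])
def crop(im,x0,y0,x1,y1,k,fn,grid=10):
    c=cv2.resize(im[y0:y1,x0:x1],None,fx=k,fy=k,interpolation=cv2.INTER_CUBIC)
    for x in range(-(-x0//grid)*grid,x1,grid):
        cv2.line(c,((x-x0)*k,0),((x-x0)*k,5),(0,0,255),1); cv2.putText(c,str(x),((x-x0)*k,14),0,.35,(0,0,255),1)
    for y in range(-(-y0//grid)*grid,y1,grid):
        cv2.line(c,(0,(y-y0)*k),(5,(y-y0)*k),(0,0,255),1); cv2.putText(c,str(y),(6,(y-y0)*k),0,.35,(0,0,255),1)
    cv2.imwrite(fn,c)
def tri(a,b):
    o1,d1=ray("top",*a);o2,d2=ray("scene",*b)
    A=np.c_[d1,-d2]; s=np.linalg.lstsq(A,o2-o1,rcond=None)[0]
    p,q=o1+s[0]*d1,o2+s[1]*d2; return (p+q)/2,np.linalg.norm(p-q)
E
python3 - <<'E'
from h import *
t=cv2.imread('pics/a_top.png');s=cv2.imread('pics/a_scene.png')
crop(t,160,155,280,245,6,'pics/b1.png'); crop(t,280,180,385,245,7,'pics/b2.png')
crop(s,300,170,410,280,5,'pics/b3.png'); crop(s,200,150,300,240,6,'pics/b4.png')
E
```

```text
(no output)
```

View pics/b1.png

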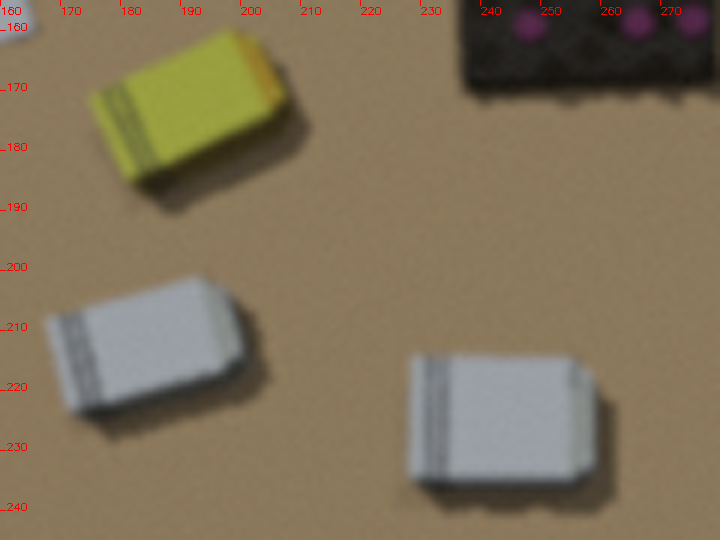

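View pics/b2.png

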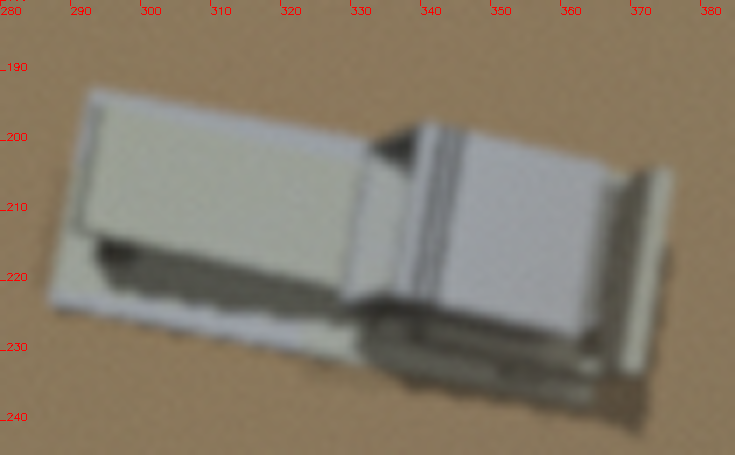

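View pics/b3.png

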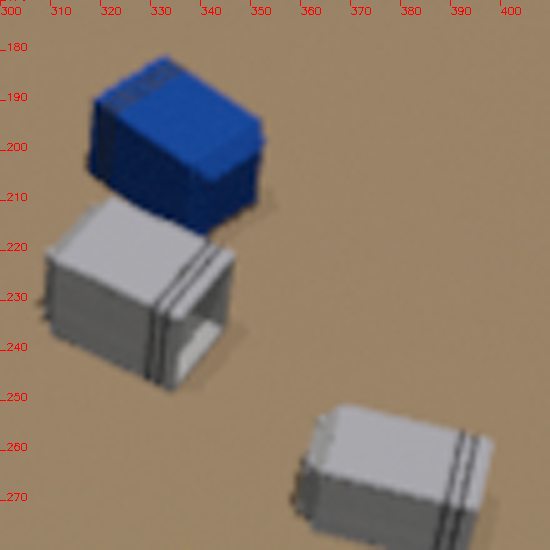

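View pics/b4.png

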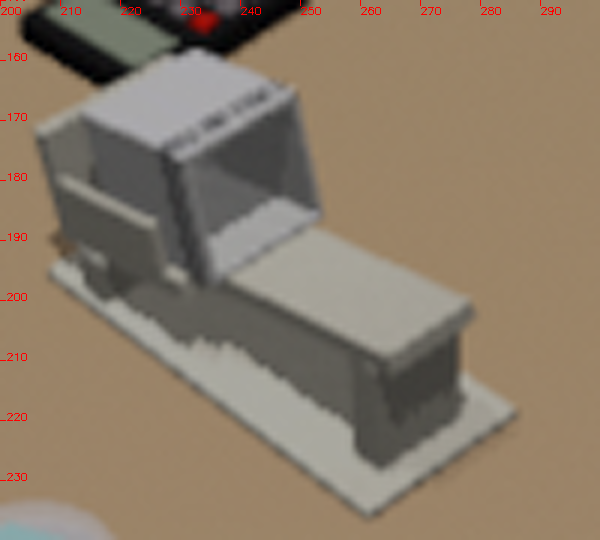

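The crops confirm it: the bare middle at top (243,226) has its mouth left (+y) and base right, and the bare small at (184,213) faces the same way. Next I'll measure everything, the rack most carefully.

Run:
```python
from h import *
t=cv2.imread('pics/a_top.png')
def en(a): 
    a=a.astype(float); return np.clip((a-30)*1.5,0,255).astype(np.uint8)
crop(en(t),284,188,340,232,14,'pics/c1.png',4); crop(en(t),330,192,380,240,12,'pics/c2.png',4)
```

```text
(no output)
```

View pics/c1.png

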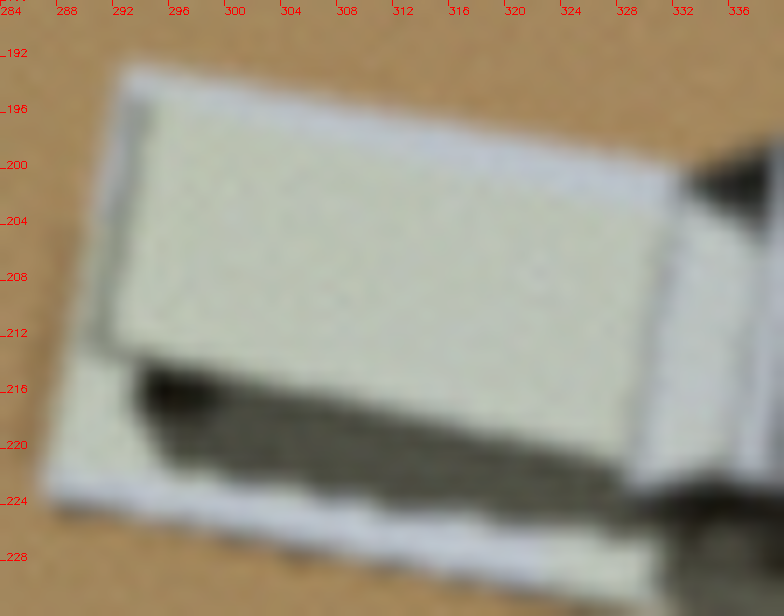

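View pics/c2.png

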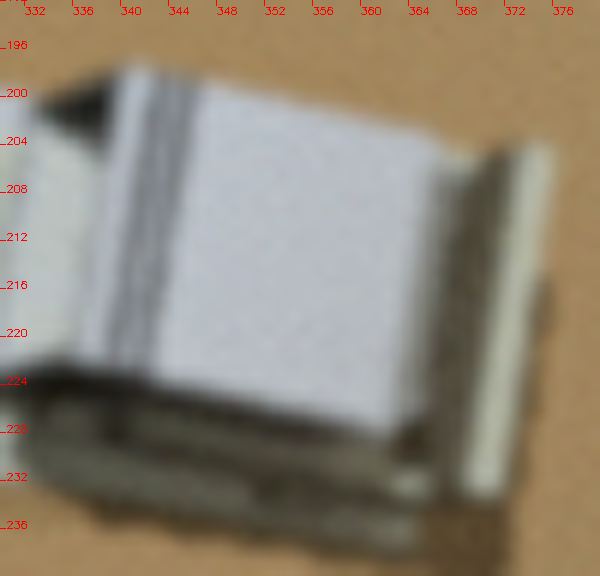

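Run:
```python
from h import *
def px(c,x0,y0,k): return (x0+(c[0]+.5)/k-.5, y0+(c[1]+.5)/k-.5)
f1=lambda c:px(c,284,188,14); f2=lambda c:px(c,330,192,12)
z=.097
TL=onz("top",*f1((153,97)),z);BL=onz("top",*f1((113,352)),z); print("upper end",TL,BL,np.linalg.norm(TL-BL))
# edges at the mouth end: iterate height by distance from the upper end
for it in range(3):
    zz=z if it==0 else .097-np.linalg.norm((TR+BR)/2-(TL+BL)/2)*np.tan(np.radians(12)) if it==1 else zz
    TR=onz("top",*f1((665,197)),zz);BR=onz("top",*f1((625,466)),zz)
print("mouth end",TR,BR,np.linalg.norm(TR-BR),zz)
m0=(TL+BL)/2;m1=(TR+BR)/2;d=(m1-m0)[:2];print("axis yaw by mid",np.degrees(np.arctan2(d[1],d[0])))
for a,b in((TL,TR),(BL,BR)):
    d=(b-a)[:2];print(np.degrees(np.arctan2(d[1],d[0])))
d=(TL-BL)[:2];print("end edge +90:",np.degrees(np.arctan2(d[1],d[0]))-90)
# large top face corners (z=80 in frame)
for c in((138,66),(425,130),(385,440),(75,360)):
    print("large",onz("top",*f2(c),.14))
```

```text
upper end [ 0.58838426 -0.0245586   0.097     ] [ 0.52806106 -0.01576678  0.097     ] 0.0609605139934557
mouth end [ 0.5709592  -0.14692951  0.07120265] [ 0.50652178 -0.13723831  0.07120265] 0.06516210731167923 0.07120264610263438
axis yaw by mid -99.07871832754583
-98.10417638285433
-100.05514759327902
end edge +90: -98.2922025993631
large [ 0.57371488 -0.17086816  0.14      ]
large [ 0.5575773  -0.24649275  0.14      ]
large [ 0.47510769 -0.2347384   0.14      ]
large [ 0.49512251 -0.15375738  0.14      ]
```

```bash
cat >> h.py <<'E'
def edges(im,a,b,n=25,w=3.0,sgn=0):
    """subpixel strongest gradient across the segment a-b, then line fit (cv2.fitLine)"""
    g=cv2.GaussianBlur(cv2.cvtColor(im,cv2.COLOR_BGR2GRAY),(0,0),.6).astype(np.float32)
    a=np.array(a,float);b=np.array(b,float);t=(b-a)/np.linalg.norm(b-a);nn=np.array([-t[1],t[0]])
    s=np.arange(-w,w+.01,.1);P=[]
    for q in np.linspace(.08,.92,n):
        c=a+(b-a)*q; xy=c+s[:,None]*nn
        v=cv2.remap(g,xy[:,0].astype(np.float32)[None],xy[:,1].astype(np.float32)[None],cv2.INTER_CUBIC)[0]
        d=np.gradient(v); d=np.abs(d) if sgn==0 else d*sgn
        P.append(c+s[np.argmax(d)]*nn)
    P=np.array(P,np.float32)
    vx,vy,x0,y0=cv2.fitLine(P,cv2.DIST_HUBER,0,.01,.01).ravel()
    o=np.array([x0,y0]);dv=np.array([vx,vy]); r=(P-o)@np.array([-vy,vx])
    return o+dv*((a-o)@dv),o+dv*((b-o)@dv),r.std()
th=np.radians(12)
def rackpose(x,y,yaw):
    """frame: x down slope"""
    c,s=np.cos(yaw),np.sin(yaw)
    X=np.array([c*np.cos(th),s*np.cos(th),-np.sin(th)]);Y=np.array([-s,c,0]);Z=np.cross(X,Y)
    T=np.eye(4);T[:3,0]=X;T[:3,1]=Y;T[:3,2]=Z;T[:3,3]=[x,y,.07];return T
def in_plane(n,u,v,T,z):
    """ray -> rack frame point on plane z"""
    o,d=ray(n,u,v);o=T[:3,:3].T@(o-T[:3,3]);d=T[:3,:3].T@d;return o+d*(z-o[2])/d[2]
E
python3 - <<'E'
from h import *
from scipy.optimize import least_squares
t=cv2.imread('pics/a_top.png');s=cv2.imread('pics/a_scene.png')
obs=[]
# (view, segment endpoints, frame coordinate index, value, plane z)
L=[("top",t,(296,195.5),(330,202.2),1,30,2),("top",t,(294,213.5),(326,220.8),1,-30,2),
   ("top",t,(294.4,196),(291.8,212),0,-130,2)]
def p4(c): return (200+(c[0]+.5)/6-.5,150+(c[1]+.5)/6-.5)
L+=[("scene",s,p4((250,285)),p4((378,360)),1,30,2),("scene",s,p4((330,230)),p4((470,300)),1,-30,2),
    ("scene",s,p4((395,355)),p4((470,305)),0,-130,2)]
for n,im,a,b,i,v,w in L:
    A,B,r=edges(im,a,b,w=w); print(n,A.round(2),B.round(2),"std",r.round(2)); obs.append((n,A,B,i,v/1000))
# sign of y: rack Y vs picture - test
def res(p,which):
    T=rackpose(*p);o=[]
    for k,(n,A,B,i,v) in enumerate(obs):
        if k in which:
            for q in(A,B): o.append((in_plane(n,*q,T,0)[i]-v)*1000)
    return o
for w in((0,1,2),(3,4,5),range(6)):
    for p0 in((.54,-.147,np.radians(-98.7)),):
        r=least_squares(res,p0,args=(w,)); print(r.x[:2].round(4),np.degrees(r.x[2]).round(2),np.round(r.fun,1))
E
```

```text
top [296.36 193.63] [330.39 200.21] std 0.16
top [294.06 213.22] [326.16 220.04] std 0.28
top [294.56 196.03] [291.63 211.97] std 0.25
scene [240.9  197.79] [262.99 208.76] std 0.28
scene [254.24 188.69] [278.06 199.25] std 0.3
scene [265.28 208.54] [277.74 200.16] std 0.25
[ 0.5407 -0.1466] -98.81 [ 2.4  4.2 -2.7 -3.9  0.4 -0.5]
[ 0.5359 -0.1424] -99.58 [ 0.2  1.2 -0.3 -1.   0.  -0. ]
[ 0.5386 -0.1446] -99.05 [ 4.3  6.6 -0.8 -1.6  2.   1.3 -2.5 -0.5 -2.9 -2.6 -1.9 -2.5]
```

Run:
```python
from h import *
from scipy.optimize import least_squares
t=cv2.imread('pics/a_top.png');s=cv2.imread('pics/a_scene.png')
def p4(c): return (200+(c[0]+.5)/6-.5,150+(c[1]+.5)/6-.5)
# bluish strip boundary: use b - r difference
d=cv2.GaussianBlur(t,(0,0),.6).astype(int); 
for u in(300,312,324):
    v0=int(195.3+(u-296)*.195); print(u,[(v,d[v,u].tolist()) for v in range(v0-4,v0+4)])
L=[("top",t,(294,213.5),(326,220.8),1,-30),("top",t,(294.4,196),(291.8,212),0,-130),
("scene",s,p4((250,285)),p4((378,360)),1,30),("scene",s,p4((330,230)),p4((470,300)),1,-30),("scene",s,p4((395,355)),p4((470,305)),0,-130)]
obs=[(n,*edges(im,a,b,w=2)[:2],i,v/1000) for n,im,a,b,i,v in L]
def res(p):
    T=rackpose(*p);return [(in_plane(n,*q,T,0)[i]-v)*1000 for n,A,B,i,v in obs for q in(A,B)]
r=least_squares(res,(.54,-.147,np.radians(-98.7)));print(r.x[:2].round(4),np.degrees(r.x[2]).round(2),np.round(r.fun,1))
T=rackpose(*r.x)
print("top strip pts",[ (in_plane("top",*q,T,0)*1000).round(1) for q in((294.5,194.5),(331.1,201.6))])
# large: top face side edges (z=80) and mouth
def p2(c): return (330+(c[0]+.5)/12-.5,192+(c[1]+.5)/12-.5)
for nm,a,b in(("hi side",p2((200,80)),p2((420,130))),("lo side",p2((160,378)),p2((380,433))),("mouth top",p2((115,80)),p2((80,340))),("base top",p2((440,145)),p2((395,420)))):
    A,B,rr=edges(t,a,b,w=1.5);print(nm,A.round(1),B.round(1),rr.round(2),[(in_plane("top",*q,T,.08)*1000).round(1) for q in(A,B)])
for nm,a,b in(("mouth top",p4((170,155)),p4((298,92))),):
    A,B,rr=edges(s,a,b,w=1.5);print(nm,rr.round(2),[(in_plane("scene",*q,T,.08)*1000).round(1) for q in(A,B)])
print("mouth foot",[(in_plane("top",*q,T,.004)*1000).round(1) for q in((331.2,202),(328.4,222))])
```

```text
300 [(192, [100, 124, 141]), (193, [121, 135, 144]), (194, [147, 150, 150]), (195, [157, 158, 153]), (196, [155, 159, 154]), (197, [150, 159, 154]), (198, [148, 159, 154]), (199, [148, 159, 154])]
312 [(194, [96, 121, 140]), (195, [113, 129, 143]), (196, [138, 144, 149]), (197, [156, 155, 153]), (198, [160, 159, 155]), (199, [156, 160, 154]), (200, [152, 160, 154]), (201, [150, 159, 154])]
324 [(196, [94, 121, 140]), (197, [106, 126, 142]), (198, [132, 140, 147]), (199, [155, 154, 152]), (200, [163, 159, 154]), (201, [161, 160, 154]), (202, [154, 159, 154]), (203, [150, 159, 154])]
[ 0.5363 -0.1439] -99.52 [ 0.7  0.8  2.1  1.9 -0.3  0.9 -0.7 -1.3 -1.7 -1.8]
top strip pts [array([-129. ,   31.5,    0. ]), array([-2.6, 34.9,  0. ])]
hi side [346.2 198.3] [364.5 202.5] 0.31 [array([20.4, 39.5, 80. ]), array([82.9, 39.1, 80. ])]
lo side [342.8 223.4] [361.3 227.3] 0.29 [array([ 22.6, -41.4,  80. ]), array([ 84.9, -41.3,  80. ])]
mouth top [339.1 198.2] [337.9 220. ] 1.02 [array([-2.6, 34.7, 80. ]), array([  5.1, -34. ,  80. ])]
base top [365.7 203.6] [363.1 226.6] 0.62 [array([87.3, 36.6, 80. ]), array([ 90.6, -37.9,  80. ])]
mouth top 0.22 [array([-0.9, 43.3, 80. ]), array([ -6.6, -39.4,  80. ])]
mouth foot [array([-3.2, 32.8,  4. ]), array([ -1.4, -34.7,   4. ])]
```

Run:
```python
from h import *
t=cv2.imread('pics/a_top.png')
p=lambda c:(160+(c[0]+.5)/6-.5,155+(c[1]+.5)/6-.5)
D={"middle":(.067,.05,[((415,355),(570,357)),((415,480),(570,482)),((411,360),(409,476))]),
   "small":(.054,.05,[((50,316),(200,276)),((80,412),(235,372)),((47,322),(70,408))])}
for nm,(h,l,E) in D.items():
    W=[]
    for a,b in E:
        A,B,r=edges(t,p(a),p(b),w=1.5); W.append((onz("top",*A,h)[:2],onz("top",*B,h)[:2])); 
    (a,b),(c,d),(e,f)=W
    x=(b-a)/np.linalg.norm(b-a)+(d-c)/np.linalg.norm(d-c); x/=np.linalg.norm(x); n=np.array([-x[1],x[0]])
    y1=n@(a+b)/2;y2=n@(c+d)/2; m=x@(e+f)/2
    print(nm,"yaw",np.degrees(np.arctan2(x[1],x[0])).round(1),[np.degrees(np.arctan2(*(q-p_)[::-1])).round(1) for p_,q in W],"width",abs(y1-y2).round(4),"mouth",(x*m+n*(y1+y2)/2).round(4),"centre",(x*(m+l)+n*(y1+y2)/2).round(4))
st=ctrl.state(); Rm=R.from_quat(np.roll(st['tcp_rot'],-1)).as_matrix(); print(Rm.round(3)); print(st['position'],st['time_s'])
```

```text
middle yaw -89.2 [np.float64(-89.2), np.float64(-89.2), np.float64(-178.5)] width 0.0666 mouth [0.4921 0.1929] centre [0.4928 0.1429]
small yaw -73.0 [np.float64(-72.0), np.float64(-73.9), np.float64(-155.9)] width 0.055 mouth [0.5201 0.3877] centre [0.5347 0.3399]
[[ 0.946  0.324 -0.001]
 [ 0.324 -0.946  0.002]
 [-0.    -0.002 -1.   ]]
[ 0.17791733 -0.51974296  0.24732911] 0.1
```

```bash
cat >> h.py <<'E'
RK=(.5363,-.1439,np.radians(-99.52))
def rk(x,y,z):
    """rack-frame mm -> world"""
    return (rackpose(*RK)@np.array([x/1000,y/1000,z/1000,1]))[:3]
def go(p,xyaw=None):
    """shift (cm, tool axes), turn (units) from current pose to world p with tool x at yaw"""
    st=ctrl.state();M=R.from_quat(np.roll(st['tcp_rot'],-1)).as_matrix()
    s=M.T@(np.asarray(p)-st['position'])*100
    y=np.degrees(np.arctan2(M[1,0],M[0,0])); tu=0 if xyaw is None else -((xyaw-y+180)%360-180)/5
    print("target",np.round(p,4),"shift",s.round(2),"turn",round(tu,2),"| t",round(float(st['time_s']),2),"pos",st['position'].round(4),"yaw",round(y,2),"F",st['ft_force'].round(1),"gap",round(float(st['finger_gap'])*85.4,1))
E
python3 - <<'E'
from h import *
go((.4926,.158,.17),90.8)
print(rk(-55,0,0),rk(-70,0,38))
E
```

```text
target [0.4926 0.158  0.17  ] shift [ 51.72 -53.91   7.85] turn -14.38 | t 0.1 pos [ 0.1779 -0.5197  0.2473] yaw 18.9 F [-0.6  1.  -0.1] gap 85.6
[ 0.54519777 -0.09084279  0.08143514] [ 0.54631773 -0.08416448  0.12172343]
```

>>> step_arm(
  rows=[
    [8.5,[51.7,-53.9,0],-14.4],
    [8.5,[51.7,-53.9,0],-14.4],
    [8.5,[51.7,-53.9,0],-14.4],
    [8.5,[51.7,-53.9,0],-14.4],
    [8.5,[51.7,-53.9,0],-14.4],
    [8.5,[51.7,-53.9,0],-14.4],
    [8.5,[51.7,-53.9,0],-14.4],
    [8.5,[51.7,-53.9,0],-14.4],
    [8.5,[51.7,-53.9,0],-14.4],
    [8.5,[51.7,-53.9,0],-14.4],
    [8.5,[51.7,-53.9,0],-14.4],
    [8.5,[51.7,-53.9,0],-14.4],
    [8.5,[51.7,-53.9,0],-14.4],
    [8.5,[51.7,-53.9,0],-14.4],
    [8.5,[51.7,-53.9,0],-14.4],
    [8.5,[51.7,-53.9,0],-14.4],
    [8.5,[51.7,-53.9,0],-14.4],
    [8.5,[51.7,-53.9,0],-14.4],
    [8.5,[51.7,-53.9,4],-14.4],
    [8.5,[51.7,-53.9,8],-14.4],
  ],
  newtons=30,
)

```text
time_s: 1.77
position: [0.4948, 0.1621, 0.1694]
tcp_rot: [0.001, 0.699, 0.715, 0.004]
ft_force: [0.5, -1.6, -0.9]
finger_gap: 0.995
```

Run:
```python
from h import *
go((.4926,.158,.036),90.8)
```

```text
target [0.4926 0.158  0.036 ] shift [-0.47 -0.32 13.34] turn 0.09 | t 1.77 pos [0.4948 0.1621 0.1694] yaw 91.23 F [ 0.5 -1.6 -0.9] gap 85.0
```

>>> step_arm(
  rows=[
    [8.5,[0,0,3],0],
    [8.5,[0,0,6],0],
    [8.5,[0,0,6],0],
  ],
)

```text
time_s: 2.02
position: [0.4876, 0.1545, 0.102]
tcp_rot: [-0.003, 0.701, 0.713, -0.006]
ft_force: [-1.0, -0.8, -0.6]
finger_gap: 0.994
```

Run:
```python
from h import *
go((.4926,.158,.036),90.8)
im=ctrl.camera("scene");crop(im,270,150,400,260,6,'pics/d1.png')
im=ctrl.camera("top");crop(im,200,190,290,260,8,'pics/d2.png')
```

```text
target [0.4926 0.158  0.036 ] shift [0.36 0.6  6.59] turn 0.03 | t 2.02 pos [0.4876 0.1545 0.102 ] yaw 90.93 F [-1.  -0.8 -0.6] gap 84.8
```

View pics/d1.png

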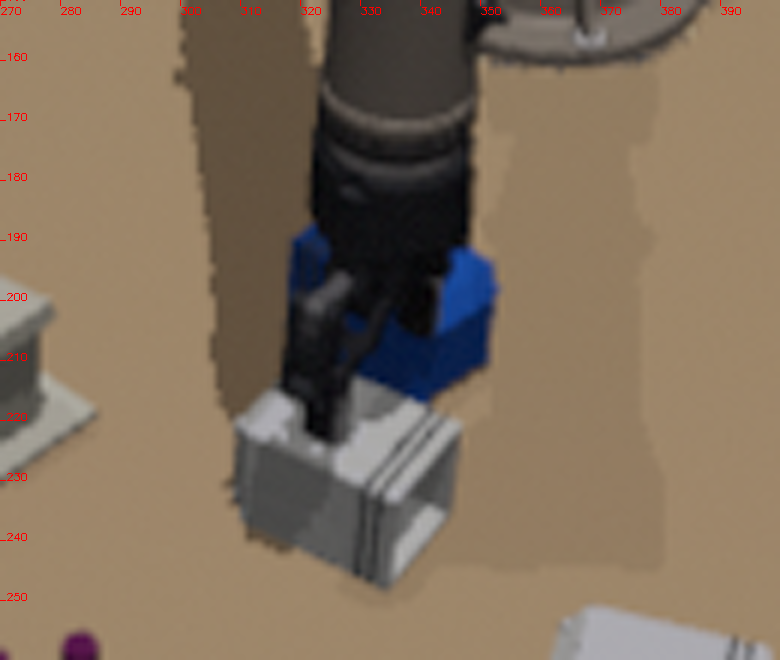

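Run:
```python
from h import *
go((.4926,.158,.036),90.8)
im=cv2.imread('pics/a_top.png').astype(int)
m=((im[...,0]-im[...,2]>60)).astype(np.uint8);m[:230]=0;m[300:]=0;m[:,300:]=0
ys,xs=np.nonzero(m)
P=np.array([onz("top",x,y,.067)[:2] for x,y in zip(xs,ys)]);i=P[:,0].argmax();print(P[i],P.max(0),P.min(0))
```

```text
target [0.4926 0.158  0.036 ] shift [0.13 0.09 7.17] turn 0.02 | t 2.12 pos [0.4919 0.1567 0.1077] yaw 90.91 F [0.4 0.3 0.7] gap 85.4
[0.4040057 0.1280497] [0.4040057 0.1497185] [0.3238928  0.04905944]
```

View pics/d2.png

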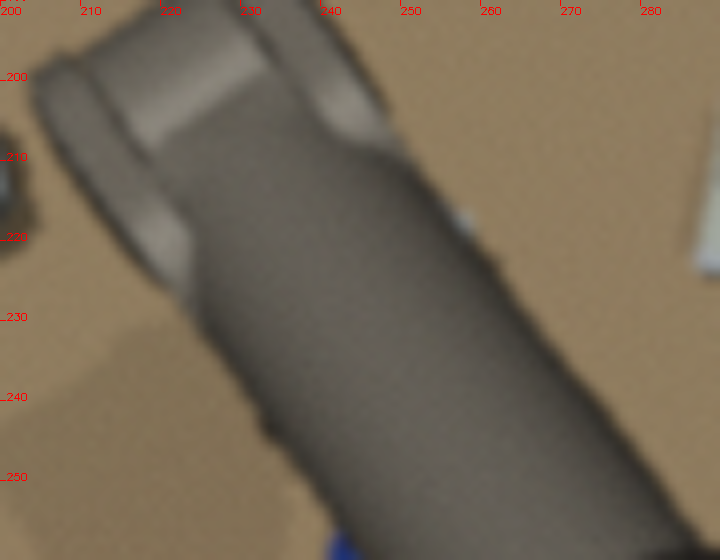

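The scene crop shows the open fingers straddling the middle canister near (322,222). The arm hides the top view. Clear of the blue one, so I'll descend and grip.

>>> step_arm(
  rows=[
    [8.5,[0.1,0.1,2.5],0],
    [8.5,[0.1,0.1,5],0],
    [8.5,[0.1,0.1,6.5],0],
    [8.5,[0.1,0.1,7.1],0],
    [8.5,[0.1,0.1,7.1],0],
    [6,[0.1,0.1,7.1],0],
    [6,[0.1,0.1,7.1],0],
    [6,[0.1,0.1,7.1],0],
    [6,[0.1,0.1,7.1],0],
    [6,[0.1,0.1,7.1],0],
  ],
  newtons=30,
)

```text
time_s: 2.95
position: [0.4948, 0.1589, 0.0394]
tcp_rot: [0.001, 0.702, 0.713, 0.001]
ft_force: [-0.7, 0.2, 6.6]
finger_gap: 0.781
```

Run:
```python
from h import *
go((.4926,.158,.036),90.8)
```

```text
target [0.4926 0.158  0.036 ] shift [-0.08 -0.23  0.34] turn 0.02 | t 2.95 pos [0.4948 0.1589 0.0394] yaw 90.89 F [-0.7  0.2  6.6] gap 66.7
```

>>> step_arm(
  rows=[
    [6,[0,0,-3],0],
    [6,[0,0,-6],0],
    [6,[0,0,-9],0],
    [6,[0,0,-12],0],
    [6,[0,0,-15],0],
    [6,[0,0,-17],0],
    [6,[0,0,-17],0],
  ],
)

```text
time_s: 3.53
position: [0.4966, 0.1597, 0.2123]
tcp_rot: [0.003, 0.702, 0.713, 0.005]
ft_force: [1.6, 0.6, -3.8]
finger_gap: 0.781
```

Run:
```python
from h import *
go(rk(-71,0,41)+[0,0,.06],80.5)
```

```text
target [ 0.5464 -0.0838  0.1849] shift [-24.43   4.57   2.73] turn 2.08 | t 3.53 pos [0.4966 0.1597 0.2123] yaw 90.9 F [ 1.6  0.6 -3.8] gap 66.7
```

>>> step_arm(
  rows=[
    [6,[-3,0.6,0],0.3],
    [6,[-6,1.2,0],0.7],
    [6,[-9,1.7,0],1],
    [6,[-12,2.3,0],1.3],
    [6,[-15,2.9,0],1.6],
    [6,[-18,3.5,0],1.9],
    [6,[-21,4.1,0],2.1],
    [6,[-23,4.5,0],2.1],
    [6,[-24.4,4.8,0],2.1],
    [6,[-24.4,4.8,1],2.1],
    [6,[-24.4,4.8,2],2.1],
    [6,[-24.4,4.8,2],2.1],
    [6,[-24.4,4.8,2],2.1],
    [6,[-24.4,4.8,2],2.1],
  ],
)

```text
time_s: 4.7
position: [0.5453, -0.083, 0.1871]
tcp_rot: [-0.001, 0.763, 0.647, 0.0]
ft_force: [-0.3, 0.0, -3.5]
finger_gap: 0.78
```

Run:
```python
from h import *
go(rk(-71,0,41),80.5)
im=ctrl.camera("scene");crop(im,190,120,310,240,5,'pics/e1.png')
go(rk(-71,0,41),80.5)
```

```text
target [ 0.5464 -0.0838  0.1249] shift [-0.07  0.13  6.22] turn 0.02 | t 4.7 pos [ 0.5453 -0.083   0.1871] yaw 80.6 F [-0.3  0.  -3.5] gap 66.6
target [ 0.5464 -0.0838  0.1249] shift [-0.03  0.08  6.27] turn 0.01 | t 4.75 pos [ 0.5456 -0.0834  0.1875] yaw 80.57 F [ 0.6  0.1 -3.2] gap 66.8
```

View pics/e1.png

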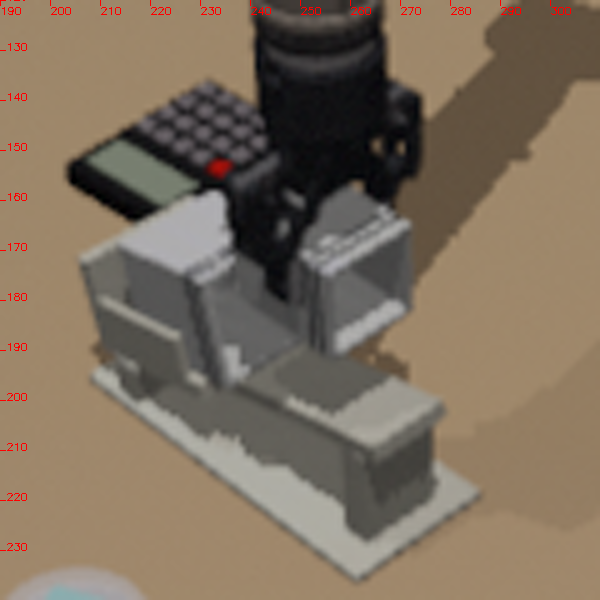

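>>> step_arm(
  rows=[
    [6,[0.1,0.1,2],0],
    [6,[0.1,0.1,4],0],
    [6,[0.1,0.1,5],0],
    [6,[0.1,0.1,5.3],0],
    [6,[0.1,0.1,5.6],0],
    [6,[0.1,0.1,5.8],0],
    [6,[0.1,0.1,6],0],
    [6,[0.1,0.1,6.2],0],
    [6,[0.1,0.1,6.3],0],
    [6,[0.1,0.1,6.3],0],
  ],
  newtons=20,
)

```text
time_s: 5.58
position: [0.5476, -0.0862, 0.1276]
tcp_rot: [0.002, 0.764, 0.645, -0.0]
ft_force: [-4.0, -3.0, 8.6]
finger_gap: 0.782
```

Run:
```python
from h import *
im=ctrl.camera("scene");crop(im,190,120,310,240,5,'pics/e2.png')
go(rk(-71,0,41),80.5)
```

```text
target [ 0.5464 -0.0838  0.1249] shift [ 0.21 -0.16  0.27] turn -0.04 | t 5.63 pos [ 0.5476 -0.0862  0.1276] yaw 80.32 F [-4.6 -2.9  7.3] gap 66.4
```

View pics/e2.png

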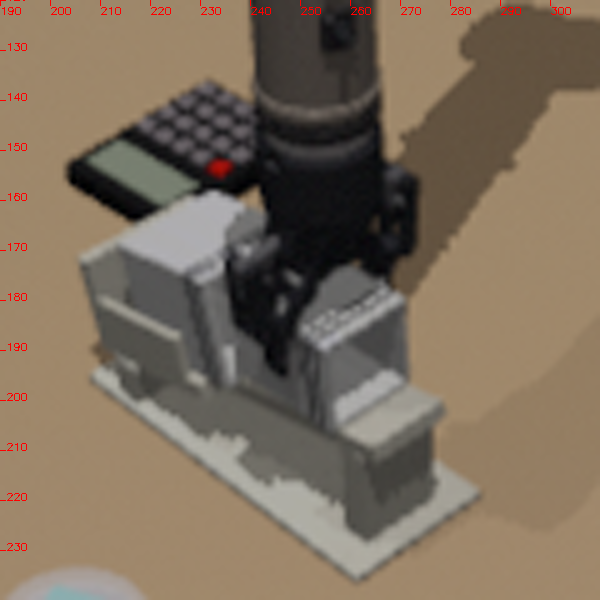

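>>> step_arm(
  rows=[
    [7.6,[0.1,0,0],0],
    [7.6,[0.1,0,0],0],
    [7.6,[0.1,0,0],0],
    [7.6,[0.1,0,0],0],
  ],
)

```text
time_s: 5.97
position: [0.5474, -0.0831, 0.1247]
tcp_rot: [0.0, 0.764, 0.646, 0.001]
ft_force: [-0.4, 0.1, 0.5]
finger_gap: 0.894
```

Run:
```python
from h import *
im=ctrl.camera("scene");crop(im,190,120,310,240,5,'pics/e3.png')
im=ctrl.camera("top");crop(im,270,170,390,250,6,'pics/e3t.png')
go(rk(-71,0,41),80.5)
```

```text
target [ 0.5464 -0.0838  0.1249] shift [-0.08 -0.05 -0.05] turn -0.02 | t 6.07 pos [ 0.547  -0.0831  0.1243] yaw 80.42 F [-0.1 -0.3 -0.1] gap 76.1
```

View pics/e3.png

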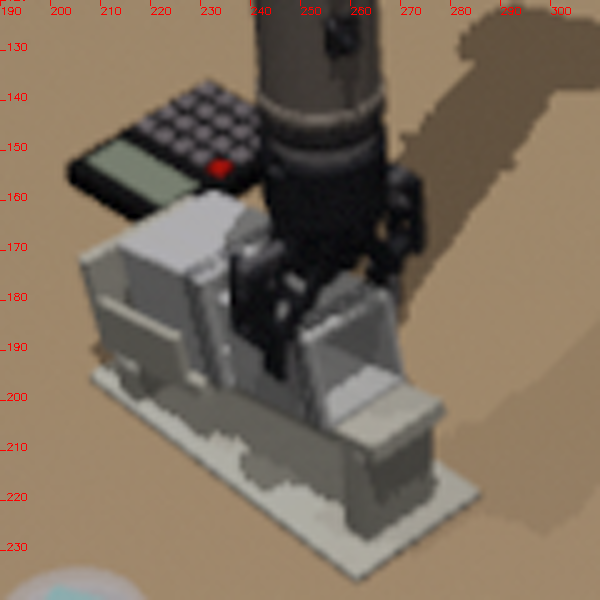

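View pics/e3t.png

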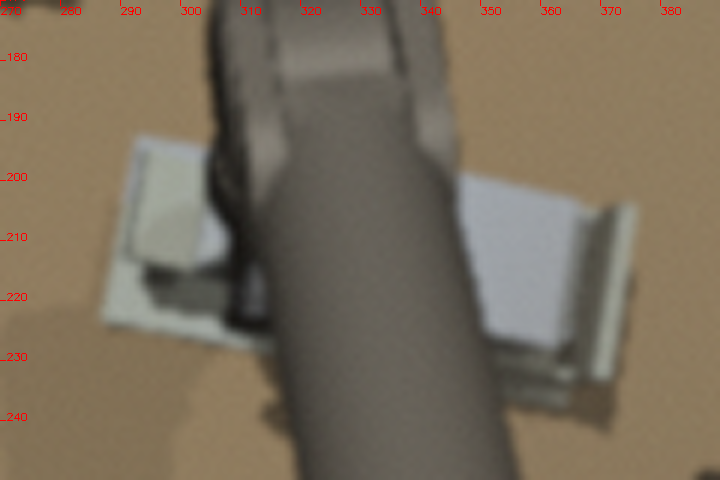

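The middle canister now lies flat on the bed, its mouth parallel to the large one's. I'll regrip, lift about 5 mm square to the bed and slide it in.

>>> step_arm(
  rows=[
    [6,[0,-0.1,0],0],
    [6,[0,-0.1,0],0],
    [6,[0,-0.1,0],0],
    [6,[0,-0.1,0],0],
    [6,[-0.1,-0.1,-0.3],0],
    [6,[-0.1,-0.1,-0.5],0],
    [6,[-0.1,-0.1,-0.6],0],
    [6,[-0.1,-0.1,-0.6],0],
  ],
  newtons=45,
)

```text
time_s: 6.73
position: [0.545, -0.0842, 0.1298]
tcp_rot: [-0.001, 0.764, 0.645, -0.001]
ft_force: [-0.9, 0.2, -2.9]
finger_gap: 0.776
```

Run:
```python
from h import *
im=ctrl.camera("scene");crop(im,190,120,310,240,5,'pics/e4.png')
go(rk(-71,0,46),80.5)
```

```text
target [ 0.5462 -0.0848  0.1298] shift [-0.04  0.12  0.  ] turn -0.02 | t 6.78 pos [ 0.5451 -0.0842  0.1298] yaw 80.39 F [ 1.3 -0.4 -4.2] gap 66.2
```

View pics/e4.png

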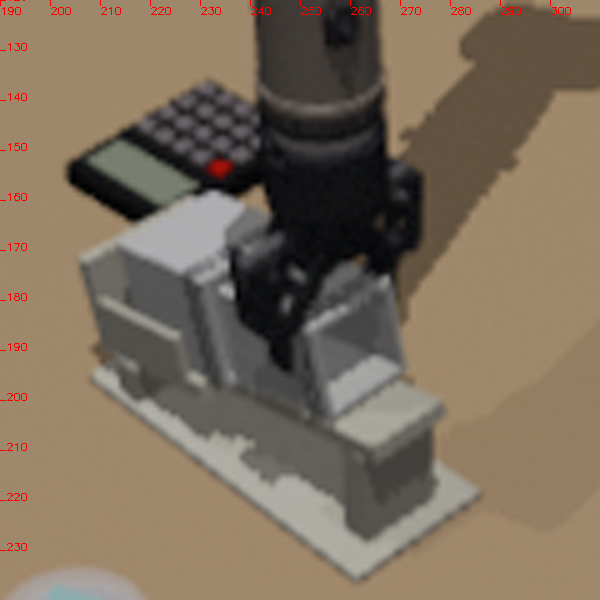

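>>> step_arm(
  rows=[
    [6,[-0.4,0,0.1],0],
    [6,[-0.8,0,0.2],0],
    [6,[-1.2,0,0.3],0],
    [6,[-1.6,0,0.3],0],
    [6,[-2,0,0.4],0],
    [6,[-2.4,0,0.5],0],
  ],
)

```text
time_s: 7.28
position: [0.5415, -0.1086, 0.1252]
tcp_rot: [0.0, 0.764, 0.645, -0.0]
ft_force: [1.1, -0.1, -3.3]
finger_gap: 0.779
```

Run:
```python
from h import *
im=ctrl.camera("scene");crop(im,190,120,310,240,5,'pics/e5.png')
go(rk(-71+24.5,0,46),80.5)
```

```text
target [ 0.5422 -0.1085  0.1247] shift [0.16 0.08 0.02] turn -0.04 | t 7.33 pos [ 0.5412 -0.1099  0.1249] yaw 80.29 F [-0.4 -0.7 -3.9] gap 66.4
```

View pics/e5.png

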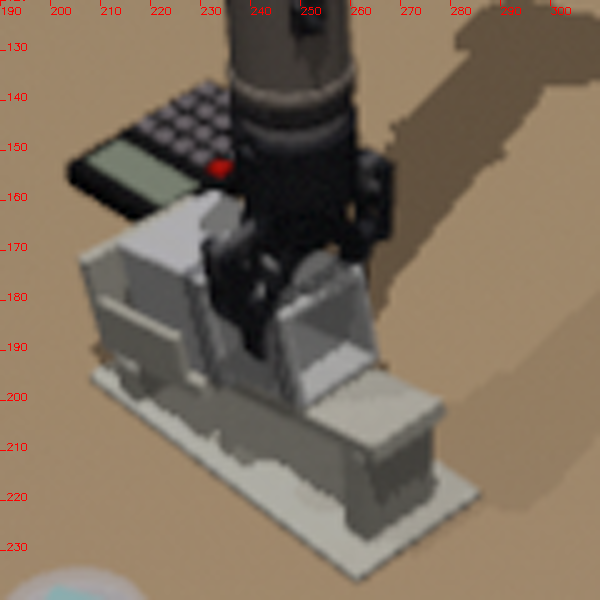

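>>> step_arm(
  rows=[
    [6,[-0.4,0,0.1],0],
    [6,[-0.8,0,0.2],0],
    [6,[-1.2,0,0.3],0],
    [6,[-1.5,0,0.3],0],
    [6,[-1.8,0,0.4],0],
    [6,[-1.8,0,0.4],0],
  ],
)

```text
time_s: 7.83
position: [0.5384, -0.1268, 0.121]
tcp_rot: [0.0, 0.764, 0.645, -0.0]
ft_force: [-0.5, -1.1, -4.4]
finger_gap: 0.777
```

Run:
```python
from h import *
im=ctrl.camera("scene");crop(im,190,120,310,240,5,'pics/e6.png')
go(rk(-71+44.5,0,46),80.5)
```

```text
target [ 0.539  -0.1278  0.1205] shift [-0.15  0.08  0.06] turn -0.03 | t 7.88 pos [ 0.5385 -0.1261  0.1211] yaw 80.35 F [-0.7  0.2 -3.9] gap 66.7
```

View pics/e6.png

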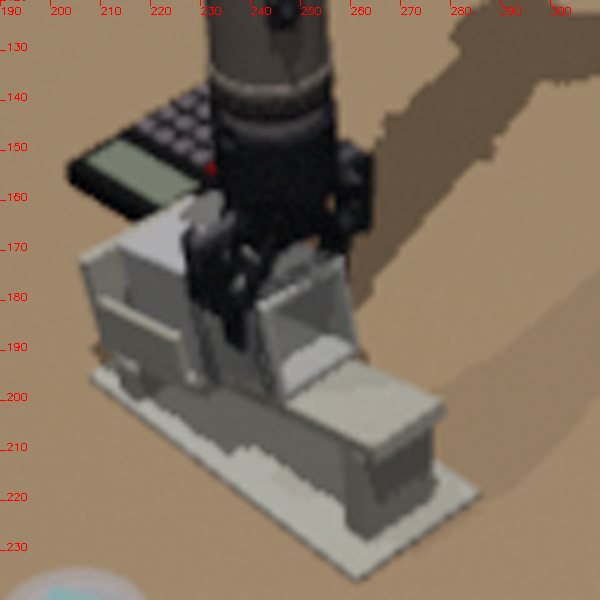

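>>> step_arm(
  rows=[
    [8.5,[0,0,0],0],
    [8.5,[0,0,0],0],
    [8.5,[0,0,0],0],
    [8.5,[0,0,0],0],
    [8.5,[1,0,-0.2],0],
    [8.5,[2,0,-0.4],0],
    [8.5,[3,0,-0.6],0],
    [8.5,[4,0,-0.9],0],
    [8.5,[5,0,-1.1],0],
    [8.5,[6,0,-1.3],0],
    [8.5,[6.5,0,-1.4],0],
    [8.5,[6.5,0,-1.4],0],
  ],
)

```text
time_s: 8.88
position: [0.55, -0.0589, 0.1358]
tcp_rot: [-0.0, 0.763, 0.647, 0.001]
ft_force: [-0.2, 0.3, -0.7]
finger_gap: 0.995
```

Run:
```python
from h import *
im=ctrl.camera("scene");crop(im,190,120,310,240,5,'pics/e7.png')
go(rk(-71+44.5-63,0,46),80.5)
```

```text
target [ 0.5492 -0.067   0.1336] shift [-0.65  0.06  0.19] turn 0.0 | t 8.93 pos [ 0.5497 -0.0605  0.1355] yaw 80.5 F [-0.2 -1.2 -0.3] gap 85.0
```

View pics/e7.png

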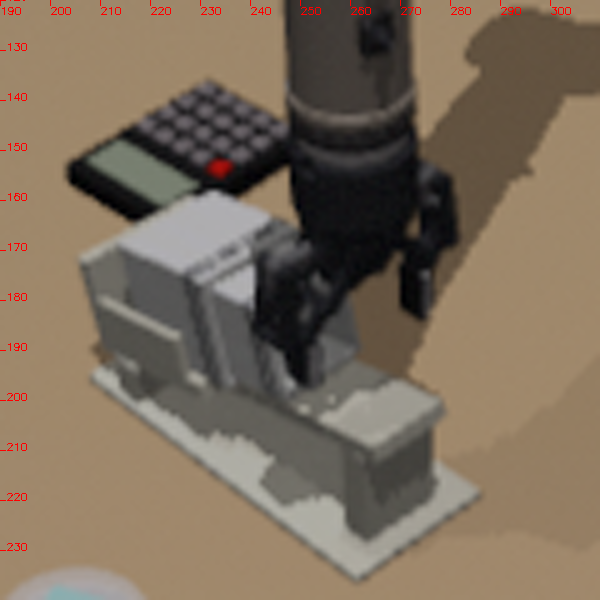

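>>> step_arm(
  rows=[
    [5.7,[0,0,0],0],
    [5.7,[0,0,0],0],
    [5.7,[0,0,0],0],
    [5.7,[0,0,0],0],
    [5.7,[-0.5,0,0.1],0],
    [5.7,[-1,0,0.2],0],
    [5.7,[-1.5,0,0.3],0],
    [5.7,[-2,0,0.4],0],
    [5.7,[-2.5,0,0.5],0],
    [5.7,[-3,0,0.6],0],
    [5.7,[-3.5,0,0.7],0],
    [5.7,[-4,0,0.8],0],
    [5.7,[-4,0,0.8],0],
  ],
)

```text
time_s: 10.02
position: [0.5424, -0.1026, 0.1269]
tcp_rot: [0.0, 0.764, 0.645, -0.001]
ft_force: [-0.3, -0.2, -0.5]
finger_gap: 0.67
```

Run:
```python
from h import *
im=ctrl.camera("scene");crop(im,190,120,310,240,5,'pics/e8.png')
go(rk(-56,0,46),80.5)
```

```text
target [ 0.5438 -0.0993  0.1266] shift [0.29 0.08 0.04] turn -0.04 | t 10.07 pos [ 0.5425 -0.102   0.1271] yaw 80.32 F [0.8 0.3 0.3] gap 57.1
```

View pics/e8.png

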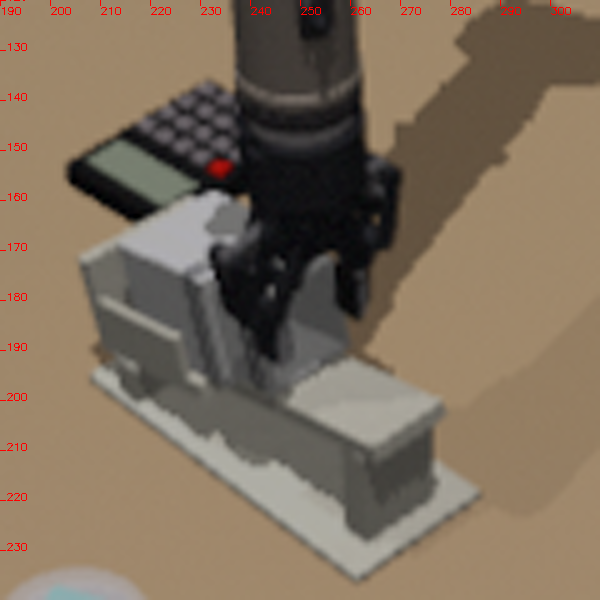

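Run:
```python
from h import *
im=cv2.imread('pics/e8.png');a=cv2.resize(im[200:460,150:400],None,fx=3,fy=3,interpolation=cv2.INTER_CUBIC);cv2.imwrite('pics/e8z.png',np.clip(a.astype(float)*1.6,0,255).astype(np.uint8)[:600])
T=rackpose(*RK)
for q in((247.5,199.5),(260,191),(247.5,200.5)): print(q,(in_plane("scene",*q,T,0)*1000).round(1))
for z in (29,46,75):
  for x in(-53,): print(z,proj("scene",rk(x,43,z)),proj("scene",rk(x,29,z)))
print(proj("scene",rk(-63,33.5,0)),proj("scene",rk(-63,-33.5,0)))
```

```text
(247.5, 199.5) [-45.7  24.2   0. ]
(260, 191) [-43.7 -31.8   0. ]
(247.5, 200.5) [-50.1  28.    0. ]
29 [242.709072   195.43459438] [246.07590962 193.30319564]
46 [241.62034718 190.86560483] [245.01480087 188.7428266 ]
75 [239.72941065 182.93001903] [243.17199385 180.82292195]
[248.8533433  202.63194221] [264.37280146 192.55291971]
```

View pics/e8z.png

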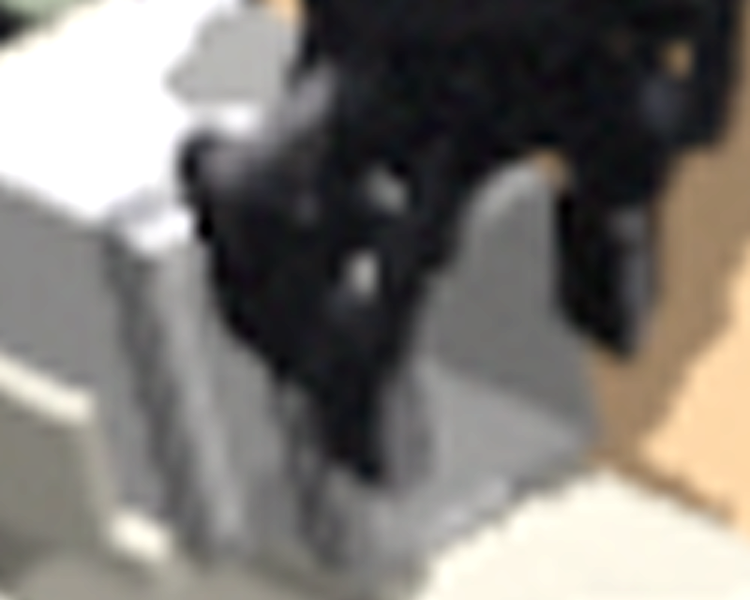

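The fingers press both side rims, and the middle's mouth has moved to x≈-46 mm in the rack frame (about (248,199)–(260,191)). I'll keep pushing.

>>> step_arm(
  rows=[
    [5.7,[-0.5,0,0.1],0],
    [5.7,[-1,0,0.2],0],
    [5.7,[-1.5,0,0.3],0],
    [5.7,[-2,0,0.4],0],
    [5.7,[-2.5,0,0.5],0],
    [5.7,[-3,0,0.6],0],
    [5.7,[-3,0,0.6],0],
  ],
)

```text
time_s: 10.65
position: [0.5372, -0.1327, 0.1209]
tcp_rot: [0.0, 0.765, 0.645, -0.001]
ft_force: [-0.4, -0.4, -0.1]
finger_gap: 0.671
```

Run:
```python
from h import *
im=ctrl.camera("scene");crop(im,190,120,310,240,5,'pics/e9.png')
go(rk(-24,0,46),80.5)
```

```text
target [ 0.5386 -0.1302  0.12  ] shift [0.2  0.08 0.11] turn -0.04 | t 10.7 pos [ 0.5375 -0.132   0.1211] yaw 80.29 F [-0.1 -0.   0.4] gap 56.6
```

View pics/e9.png

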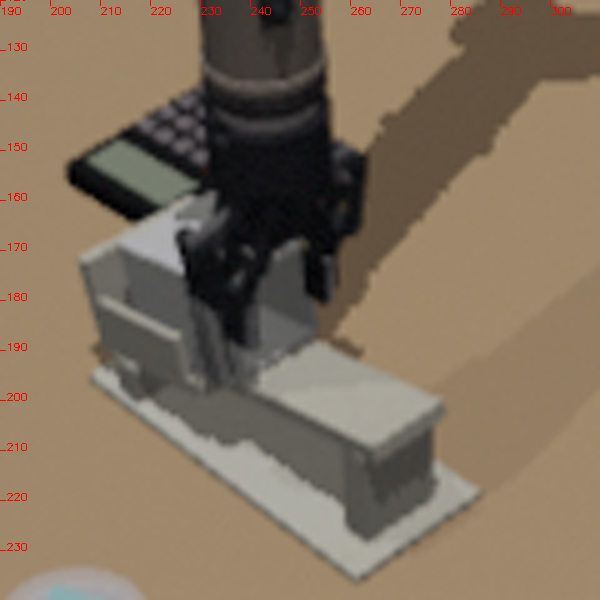

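>>> step_arm(
  rows=[
    [5.7,[-0.3,0,0.1],0],
    [5.7,[-0.6,0,0.2],0],
    [5.7,[-0.9,0,0.2],0],
    [5.7,[-1.2,0,0.3],0],
    [5.7,[-1.5,0,0.4],0],
    [5.7,[-1.5,0,0.4],0],
  ],
)

```text
time_s: 11.2
position: [0.5354, -0.1461, 0.1173]
tcp_rot: [0.0, 0.764, 0.645, 0.0]
ft_force: [0.6, 1.1, 0.7]
finger_gap: 0.671
```

Run:
```python
from h import *
im=ctrl.camera("scene");crop(im,190,130,290,220,6,'pics/e10.png')
go(rk(-8,0,46),80.5)
```

```text
target [ 0.536  -0.1456  0.1167] shift [0.05 0.05 0.07] turn -0.03 | t 11.25 pos [ 0.5354 -0.146   0.1173] yaw 80.37 F [0.9 1.4 1.4] gap 56.9
```

View pics/e10.png

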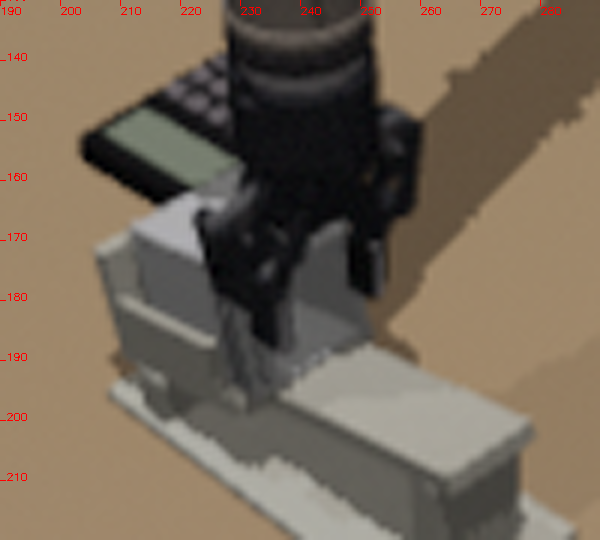

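>>> step_arm(
  rows=[
    [5.7,[1,0,-0.2],0],
    [5.7,[2,0,-1],0],
    [6.8,[4,0,-3],0],
    [6.8,[7,0,-6],0],
    [6.8,[11,0,-9],0],
    [6.8,[15,0,-9],0],
    [6.8,[19,0,-9],0],
    [6.8,[23,0,-9],0],
    [6.8,[27,0,-9],0],
    [6.8,[31,0,-9],0],
    [6.8,[35,0,-9],0],
    [6.8,[35,0,-9],0],
  ],
)

```text
time_s: 12.25
position: [0.5902, 0.2141, 0.208]
tcp_rot: [-0.005, 0.758, 0.652, 0.003]
ft_force: [-1.2, 1.6, 0.8]
finger_gap: 0.797
```

Run:
```python
from h import *
im=ctrl.camera("scene");cv2.imwrite('pics/f_s.png',im);crop(im,190,140,290,220,7,'pics/f1.png')
im=ctrl.camera("top");cv2.imwrite('pics/f_t.png',im);crop(im,280,185,385,245,7,'pics/f2.png')
go((.5347+.0147-.015*.292,.3399-.0147*0+.015*.956,.12),107)
```

```text
target [0.545  0.3542 0.12  ] shift [14.03 -7.03  8.78] turn -5.24 | t 12.35 pos [0.5921 0.2043 0.2076] yaw 80.81 F [-0.1 -0.7  0.1] gap 67.9
```

View pics/f1.png

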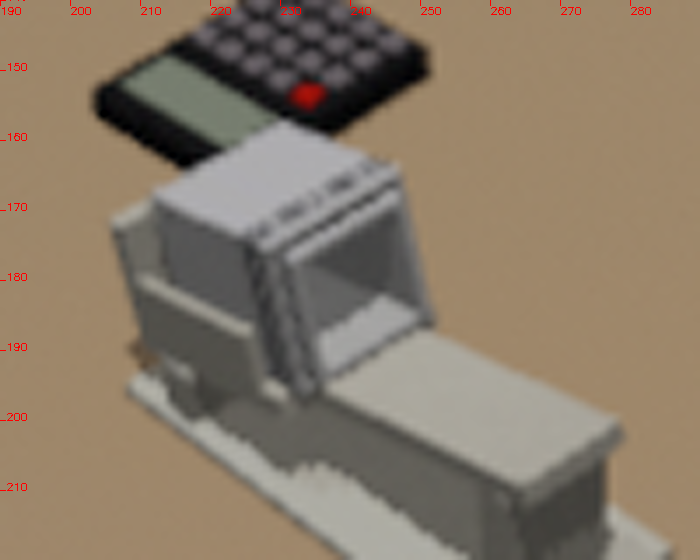

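View pics/f2.png

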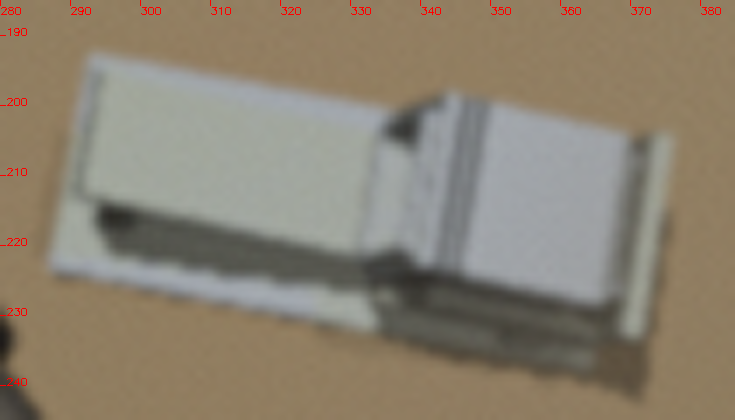

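Run:
```python
from h import *
s=cv2.imread('pics/f_s.png');a=s[155:205,205:260];a=np.clip((a.astype(float)-30)*1.5,0,255).astype(np.uint8)
f=np.zeros_like(s);f[155:205,205:260]=a
crop(f,205,155,260,205,12,'pics/f3.png',5)
T=rackpose(*RK)
print("if home, large mouth L, middle mouth L-5; project:")
for L in(4,8,12): print(L,"large top near",proj("scene",rk(L,40,80)).round(1),"far",proj("scene",rk(L,-40,80)).round(1),"mid top near",proj("scene",rk(L-5,33.5,71)).round(1),"far",proj("scene",rk(L-5,-33.5,71)).round(1),"mid bot near",proj("scene",rk(L-5,33.5,4)).round(1))
```

```text
if home, large mouth L, middle mouth L-5; project:
4 large top near [228.5 175.9] far [247.6 164.6] mid top near [231.7 177.8] far [247.6 168.3] mid bot near [236.1 195.5]
8 large top near [227.7 175.5] far [246.8 164.3] mid top near [230.9 177.5] far [246.8 168. ] mid bot near [235.3 195.2]
12 large top near [226.9 175.2] far [246.  163.9] mid top near [230.1 177.1] far [246.  167.6] mid bot near [234.5 194.8]
```

View pics/f3.png

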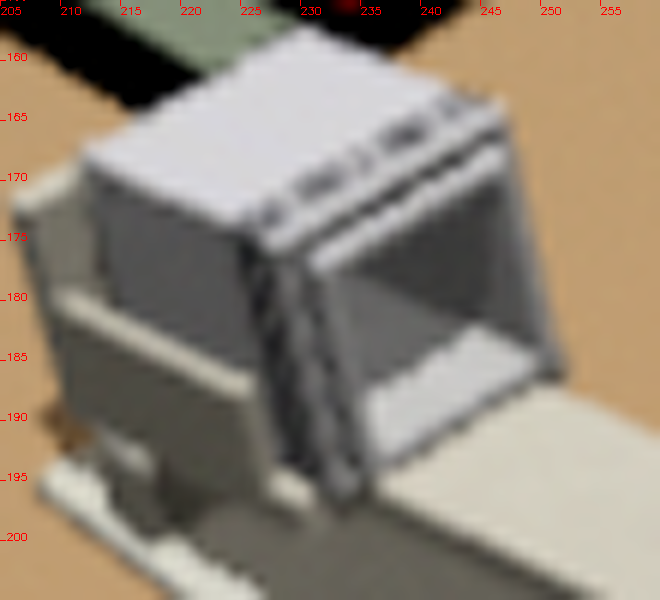

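Run:
```python
from h import *
go((.5303,.3542,.12),107)
im=cv2.imread('pics/f_t.png')
print(onz("top",182,186,.054),onz("top",205,173,.054))
```

```text
target [0.5303 0.3542 0.12  ] shift [13.79 -8.49  8.78] turn -5.24 | t 12.35 pos [0.5921 0.2043 0.2076] yaw 80.81 F [-0.1 -0.7  0.1] gap 67.9
[0.62057539 0.35294748 0.054     ] [0.66652946 0.27727935 0.054     ]
```

>>> step_arm(
  rows=[
    [7.1,[3,-2,0],-1],
    [7.1,[6,-4,0],-2.2],
    [7.1,[9,-6,1],-3.4],
    [7.1,[12,-7.5,3],-4.5],
    [7.1,[13.8,-8.5,5],-5.2],
    [7.1,[13.8,-8.5,7],-5.2],
    [7.1,[13.8,-8.5,8.8],-5.2],
    [7.1,[13.8,-8.5,8.8],-5.2],
    [7.1,[13.8,-8.5,8.8],-5.2],
    [7.1,[13.8,-8.5,8.8],-5.2],
  ],
  newtons=30,
)

```text
time_s: 13.18
position: [0.5342, 0.3492, 0.1206]
tcp_rot: [0.001, 0.6, 0.8, 0.001]
ft_force: [0.6, -0.8, 0.6]
finger_gap: 0.832
```

Run:
```python
from h import *
im=ctrl.camera("scene");crop(im,330,200,440,300,6,'pics/g1.png')
go((.5303,.3542,.028),107)
```

```text
target [0.5303 0.3542 0.028 ] shift [ 0.54 -0.28  9.31] turn -0.14 | t 13.23 pos [0.5343 0.3497 0.1211] yaw 106.28 F [-0.1  0.6  0.9] gap 71.0
```

View pics/g1.png

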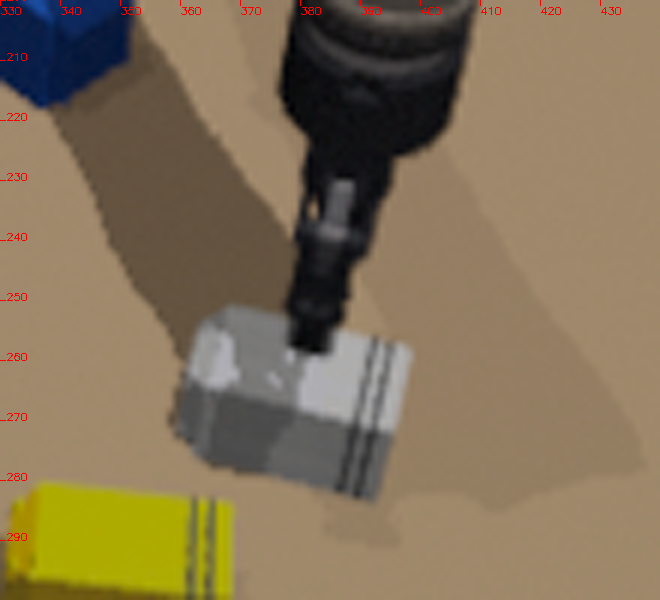

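The gripper stands over the bare small canister (finger near (380,258), bands at (390,262)), clear of the yellow one. I'll descend and grip.

>>> step_arm(
  rows=[
    [7.1,[0.4,-0.3,2.5],-0.1],
    [7.1,[0.4,-0.3,4.5],-0.1],
    [7.1,[0.4,-0.3,6.5],-0.1],
    [7.1,[0.4,-0.3,8],-0.1],
    [7.1,[0.4,-0.3,9],-0.1],
    [7.1,[0.4,-0.3,9.2],-0.1],
    [7.1,[0.4,-0.3,9.2],-0.1],
    [4.7,[0.4,-0.3,9.2],-0.1],
    [4.7,[0.4,-0.3,9.2],-0.1],
    [4.7,[0.4,-0.3,9.2],-0.1],
    [4.7,[0.4,-0.3,9.2],-0.1],
    [4.7,[0.4,-0.3,9.2],-0.1],
  ],
  newtons=30,
)

```text
time_s: 14.23
position: [0.53, 0.354, 0.0291]
tcp_rot: [0.001, 0.596, 0.803, 0.002]
ft_force: [0.6, 0.3, 6.1]
finger_gap: 0.627
```

Run:
```python
from h import *
go((.5303,.3542,.028),107)
```

```text
target [0.5303 0.3542 0.028 ] shift [0.01 0.03 0.11] turn -0.02 | t 14.23 pos [0.53   0.354  0.0291] yaw 106.89 F [0.6 0.3 6.1] gap 53.5
```

>>> step_arm(
  rows=[
    [4.7,[0,0,-3],0],
    [4.7,[0,0,-6],0],
    [4.7,[0,0,-9],0],
    [4.7,[0,0,-12],0],
    [4.7,[0,0,-15],0],
    [4.7,[0,0,-17],0],
    [4.7,[0,0,-17],0],
  ],
)

```text
time_s: 14.82
position: [0.5302, 0.3551, 0.202]
tcp_rot: [0.001, 0.596, 0.803, 0.004]
ft_force: [1.1, 1.0, -1.9]
finger_gap: 0.628
```

Run:
```python
from h import *
go(rk(-70,-.5,29)+[0,0,.06],80.5)
```

```text
target [ 0.5461 -0.0822  0.1729] shift [-42.31 -11.21   2.69] turn 5.28 | t 14.82 pos [0.5302 0.3551 0.202 ] yaw 106.9 F [ 1.1  1.  -1.9] gap 53.6
```

>>> step_arm(
  rows=[
    [4.7,[-3,-0.8,0],0.4],
    [4.7,[-6,-1.6,0],0.8],
    [4.7,[-9,-2.4,0],1.2],
    [4.7,[-12,-3.2,0],1.6],
    [4.7,[-15,-4,0],2],
    [4.7,[-18,-4.8,0],2.4],
    [4.7,[-21,-5.6,0],2.8],
    [4.7,[-24,-6.4,0],3.2],
    [4.7,[-27,-7.2,0],3.6],
    [4.7,[-30,-8,0],4],
    [4.7,[-33,-8.8,0],4.4],
    [4.7,[-36,-9.6,0],4.8],
    [4.7,[-39,-10.4,0],5.2],
    [4.7,[-41.5,-11,0],5.3],
    [4.7,[-42.3,-11.2,0.5],5.3],
    [4.7,[-42.3,-11.2,1.5],5.3],
    [4.7,[-42.3,-11.2,2.5],5.3],
    [4.7,[-42.3,-11.2,2.5],5.3],
    [4.7,[-42.3,-11.2,2.5],5.3],
    [4.7,[-42.3,-11.2,2.5],5.3],
  ],
)

```text
time_s: 16.48
position: [0.5446, -0.082, 0.172]
tcp_rot: [-0.001, 0.763, 0.647, 0.0]
ft_force: [0.1, -0.5, -3.0]
finger_gap: 0.624
```

Run:
```python
from h import *
im=ctrl.camera("scene");crop(im,190,120,310,240,5,'pics/g2.png')
go(rk(-70,-.5,29),80.5)
```

```text
target [ 0.5461 -0.0822  0.1129] shift [0.03 0.11 5.96] turn 0.01 | t 16.53 pos [ 0.545  -0.0824  0.1725] yaw 80.57 F [ 0.1 -0.2 -2. ] gap 53.6
```

View pics/g2.png

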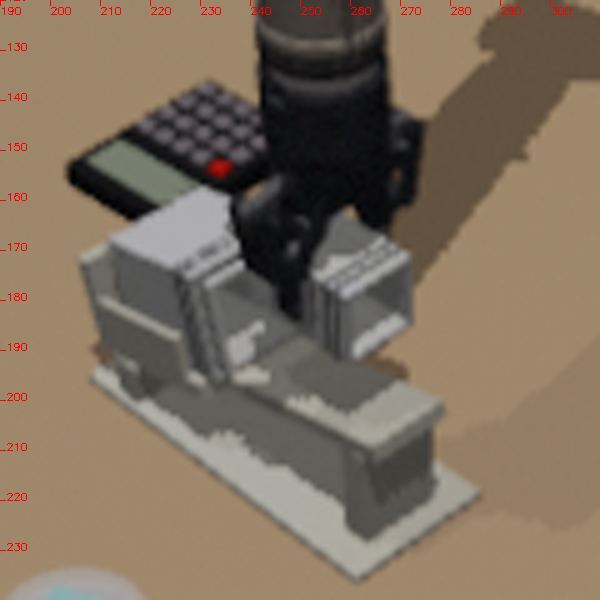

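Small held level over the bed ahead of the nest. I'll lower it with a light grip so that it pivots flat.

>>> step_arm(
  rows=[
    [4.7,[0,0.1,2],0],
    [4.7,[0,0.1,4],0],
    [4.7,[0,0.1,5],0],
    [4.7,[0,0.1,5.2],0],
    [4.7,[0,0.1,5.4],0],
    [4.7,[0,0.1,5.6],0],
    [4.7,[0,0.1,5.8],0],
    [4.7,[0,0.1,6],0],
    [4.7,[0,0.1,6],0],
    [6.3,[0,0.1,6],0],
    [6.3,[0,0.1,6],0],
    [6.3,[0,0.1,6],0],
    [6.3,[0,0.1,6],0],
  ],
  newtons=20,
)

```text
time_s: 17.62
position: [0.5464, -0.0839, 0.1128]
tcp_rot: [0.0, 0.764, 0.646, 0.001]
ft_force: [-0.0, 1.0, 0.4]
finger_gap: 0.737
```

Run:
```python
from h import *
im=ctrl.camera("scene");crop(im,190,120,310,240,5,'pics/g3.png')
go(rk(-70,-.5,29),80.5)
```

```text
target [ 0.5461 -0.0822  0.1129] shift [ 0.17 -0.03 -0.03] turn -0.01 | t 17.67 pos [ 0.5462 -0.0839  0.1126] yaw 80.44 F [ 0.7 -1.5 -0.6] gap 63.0
```

View pics/g3.png

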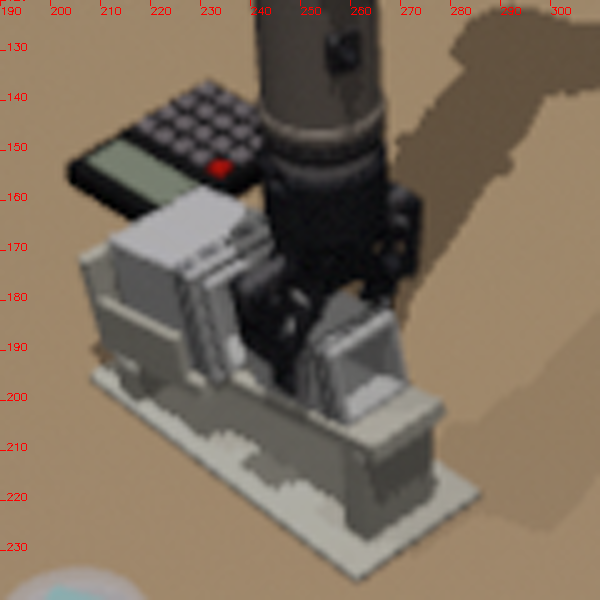

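>>> step_arm(
  rows=[
    [4.7,[0,0,0],0],
    [4.7,[0,0,0],0],
    [4.7,[0,0,0],0],
    [4.7,[0,0,0],0],
    [4.7,[-0.1,0,-0.4],0],
    [4.7,[-0.2,0,-0.8],0],
    [4.7,[-0.2,0,-1],0],
    [4.7,[-0.2,0,-1],0],
    [4.7,[-0.2,0,-1],0],
  ],
  newtons=45,
)

```text
time_s: 18.42
position: [0.5452, -0.0866, 0.1222]
tcp_rot: [-0.0, 0.764, 0.645, -0.0]
ft_force: [-0.3, 0.4, -2.6]
finger_gap: 0.626
```

Run:
```python
from h import *
im=ctrl.camera("scene");crop(im,190,120,310,240,5,'pics/g4.png')
go(rk(-70,-.5,39),80.5)
```

```text
target [ 0.5458 -0.0843  0.1227] shift [ 0.23  0.03 -0.06] turn -0.02 | t 18.47 pos [ 0.5451 -0.0865  0.1221] yaw 80.39 F [-0.1  0.2 -2.7] gap 53.5
```

View pics/g4.png

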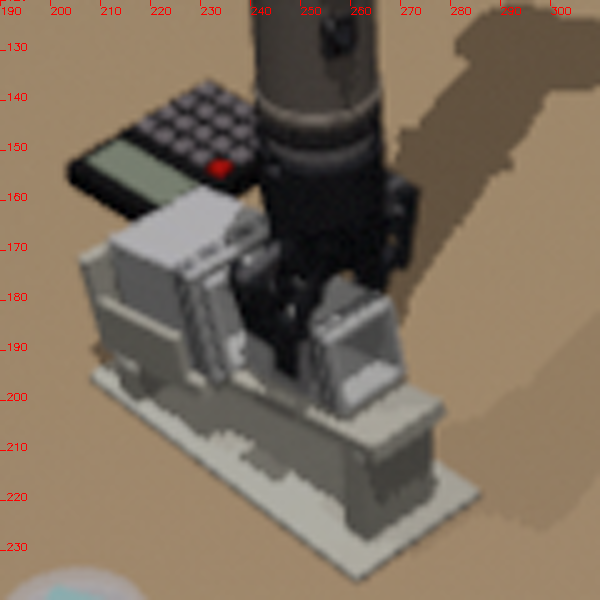

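>>> step_arm(
  rows=[
    [4.7,[-0.4,0,0.1],0],
    [4.7,[-0.8,0,0.2],0],
    [4.7,[-1.2,0,0.3],0],
    [4.7,[-1.6,0,0.3],0],
    [4.7,[-2,0,0.4],0],
    [4.7,[-2.4,0,0.5],0],
    [4.7,[-2.8,0,0.6],0],
  ],
)

```text
time_s: 19.05
position: [0.5406, -0.1146, 0.1162]
tcp_rot: [0.0, 0.764, 0.645, -0.0]
ft_force: [-0.0, 1.1, -2.7]
finger_gap: 0.626
```

Run:
```python
from h import *
im=ctrl.camera("scene");crop(im,190,120,310,240,5,'pics/g5.png')
go(rk(-41.5,-.5,39),80.5)
```

```text
target [ 0.5412 -0.1118  0.1168] shift [ 0.42  0.03 -0.09] turn -0.04 | t 19.1 pos [ 0.5402 -0.1159  0.1159] yaw 80.31 F [ 0.  -0.8 -3.2] gap 53.5
```

View pics/g5.png

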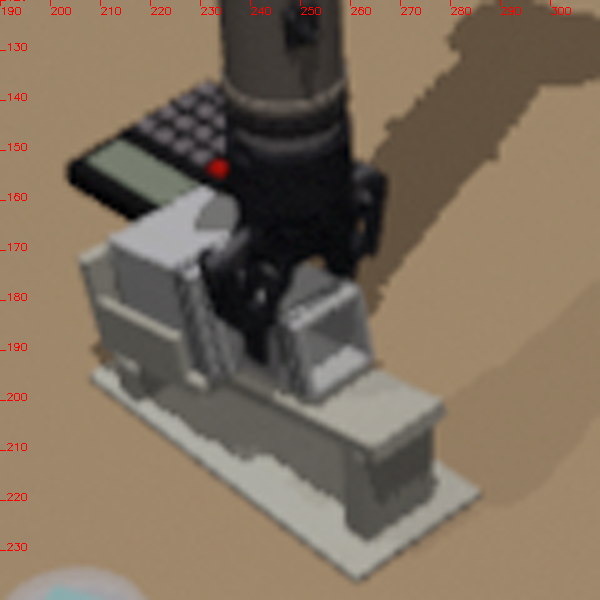

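>>> step_arm(
  rows=[
    [4.7,[-0.4,0,0.1],0],
    [4.7,[-0.8,0,0.2],0],
    [4.7,[-1.2,0,0.3],0],
    [4.7,[-1.5,0,0.3],0],
    [4.7,[-1.5,0,0.3],0],
    [4.7,[-1.5,0,0.3],0],
  ],
)

```text
time_s: 19.6
position: [0.5381, -0.1291, 0.1133]
tcp_rot: [-0.0, 0.764, 0.645, 0.0]
ft_force: [-0.1, -0.3, -2.9]
finger_gap: 0.629
```

Run:
```python
from h import *
im=ctrl.camera("scene");crop(im,190,120,310,240,5,'pics/g6.png')
go(rk(-22,-.5,39),80.5)
```

```text
target [ 0.538  -0.1306  0.1127] shift [-0.2   0.01  0.06] turn -0.02 | t 19.65 pos [ 0.5382 -0.1286  0.1133] yaw 80.4 F [-0.2  0.2 -3.6] gap 53.6
```

View pics/g6.png

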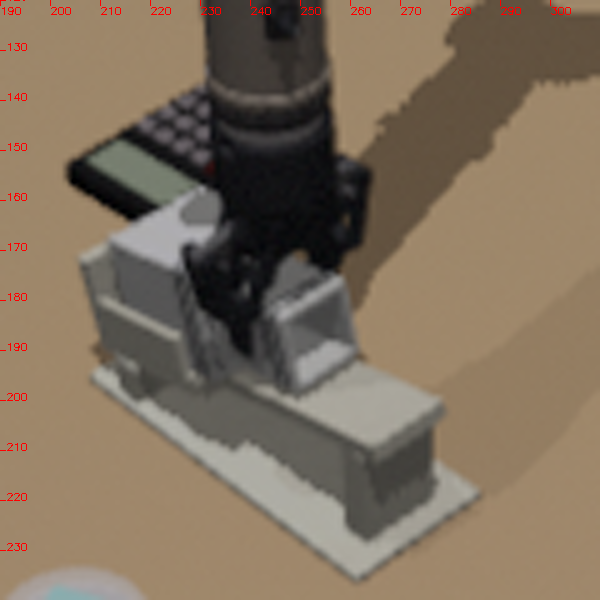

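>>> step_arm(
  rows=[
    [4.7,[-0.4,0,0.1],0],
    [4.7,[-0.8,0,0.2],0],
    [4.7,[-1.1,0,0.2],0],
    [4.7,[-1.1,0,0.2],0],
    [4.7,[-1.1,0,0.3],0],
  ],
)

```text
time_s: 20.07
position: [0.5364, -0.1402, 0.1104]
tcp_rot: [0.0, 0.764, 0.645, 0.0]
ft_force: [0.4, 0.6, -2.4]
finger_gap: 0.628
```

Run:
```python
from h import *
im=ctrl.camera("scene");crop(im,190,140,290,220,7,'pics/g7.png')
go(rk(-12,-.5,39),80.5)
```

```text
target [ 0.5364 -0.1402  0.1106] shift [-0.05  0.02 -0.05] turn -0.02 | t 20.12 pos [ 0.5363 -0.1397  0.1101] yaw 80.38 F [ 0.4  0.  -2.7] gap 54.0
```

View pics/g7.png

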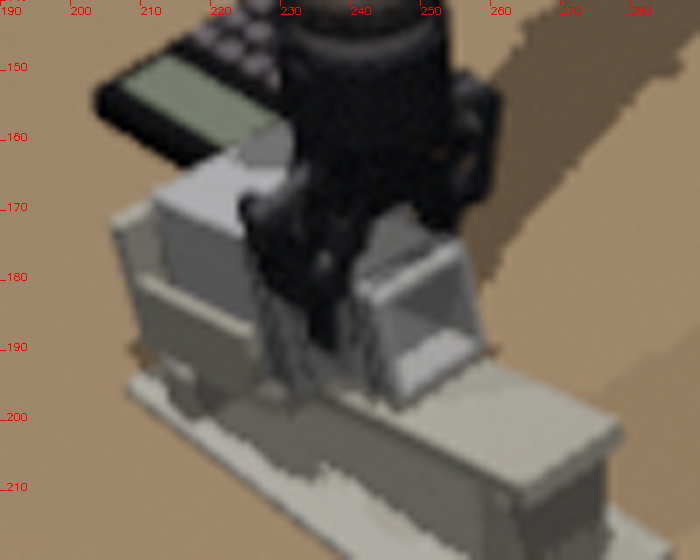

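>>> step_arm(
  rows=[
    [6.3,[0,0,0],0],
    [6.3,[0,0,0],0],
    [6.3,[0,0,0],0],
    [6.3,[1,0,-0.3],0],
    [6.8,[2,0,-0.6],0],
    [6.8,[3,0,-0.8],0],
    [6.8,[4,0,-1],0],
    [6.8,[5,0,-1.2],0],
    [6.8,[6,0,-1.4],0],
    [6.8,[6.5,0,-1.5],0],
    [4.6,[6.5,0,-1.5],0],
    [4.6,[6.5,0,-1.5],0],
    [4.6,[6.5,0,-1.5],0],
  ],
)

```text
time_s: 21.2
position: [0.547, -0.0765, 0.1251]
tcp_rot: [0.0, 0.764, 0.645, -0.001]
ft_force: [0.0, -0.9, -0.0]
finger_gap: 0.537
```

Run:
```python
from h import *
im=ctrl.camera("scene");crop(im,190,130,300,220,7,'pics/g8.png')
go(rk(-78,-.5,42),80.5)
```

```text
target [ 0.547  -0.0772  0.1273] shift [-0.05  0.01 -0.23] turn -0.04 | t 21.25 pos [ 0.5469 -0.0767  0.125 ] yaw 80.31 F [ 1.4 -0.5 -0.4] gap 45.9
```

View pics/g8.png

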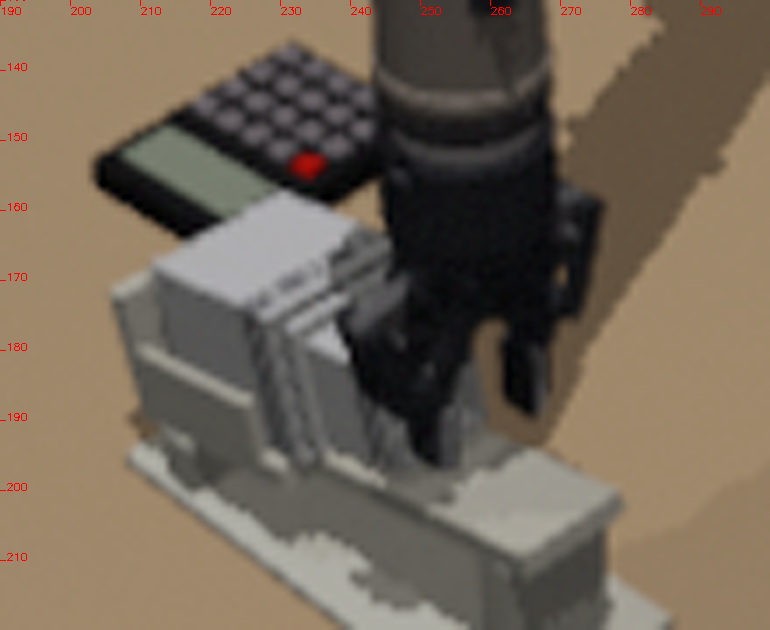

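>>> step_arm(
  rows=[
    [4.6,[-0.6,0,0.1],0],
    [4.6,[-1.2,0,0.2],0],
    [4.6,[-1.8,0,0.3],0],
    [4.6,[-2.3,0,0.4],0],
    [4.6,[-2.7,0,0.5],0],
    [4.6,[-3.1,0,0.6],0],
    [4.6,[-3.5,0,0.7],0],
    [4.6,[-4,0,0.8],0],
    [4.6,[-4.5,0,0.9],0],
    [4.6,[-4.5,0,0.9],0],
  ],
)

```text
time_s: 22.08
position: [0.5391, -0.122, 0.1158]
tcp_rot: [0.0, 0.764, 0.645, -0.001]
ft_force: [1.5, -0.0, -0.7]
finger_gap: 0.535
```

Run:
```python
from h import *
im=ctrl.camera("scene");crop(im,190,130,300,220,7,'pics/g9.png')
go(rk(-32,-.5,39.7),80.5)
```

```text
target [ 0.5396 -0.1211  0.1155] shift [0.03 0.04 0.04] turn -0.04 | t 22.13 pos [ 0.5392 -0.1213  0.1159] yaw 80.31 F [-0.2  0.2  0. ] gap 45.9
```

View pics/g9.png

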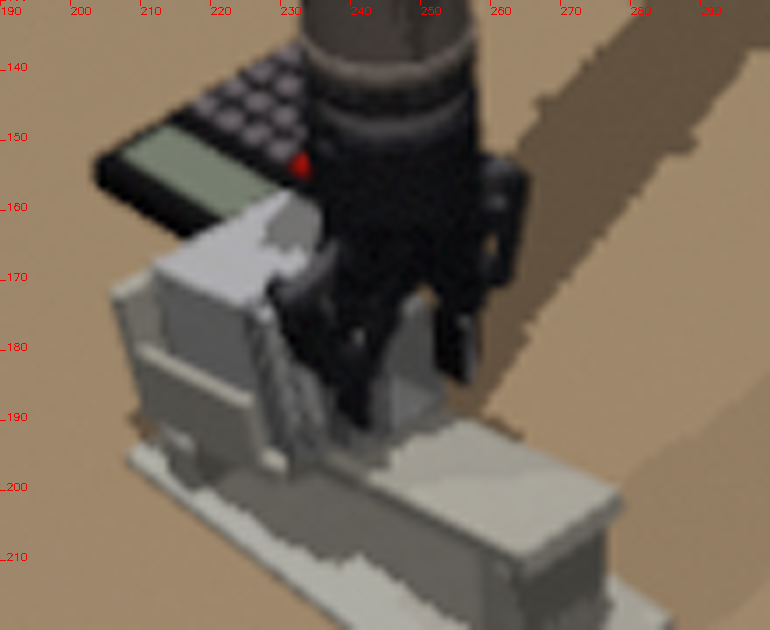

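>>> step_arm(
  rows=[
    [4.6,[-0.4,0,0.1],0],
    [4.6,[-0.8,0,0.2],0],
    [4.6,[-1.2,0,0.3],0],
    [4.6,[-1.6,0,0.3],0],
    [4.6,[-2,0,0.4],0],
    [4.6,[-2.4,0,0.5],0],
    [4.6,[-2.8,0,0.6],0],
    [4.6,[-2.8,0,0.6],0],
  ],
)

```text
time_s: 22.8
position: [0.5353, -0.1481, 0.1104]
tcp_rot: [0.0, 0.764, 0.645, 0.0]
ft_force: [0.4, 2.1, 3.6]
finger_gap: 0.537
```

Run:
```python
from h import *
im=ctrl.camera("scene");crop(im,190,130,300,220,7,'pics/g10.png')
go(rk(-3,-.5,39.7),80.5)
```

```text
target [ 0.5349 -0.1491  0.1095] shift [-0.11 -0.02  0.09] turn -0.02 | t 22.85 pos [ 0.5353 -0.148   0.1104] yaw 80.38 F [1.7 1.8 2.4] gap 46.0
```

View pics/g10.png

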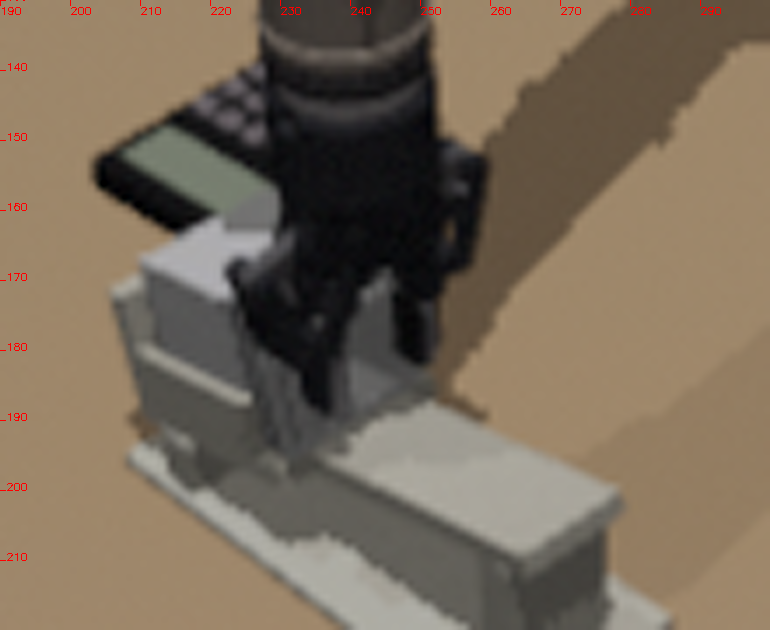

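>>> step_arm(
  rows=[
    [4.6,[-0.2,0,0],0],
    [4.6,[-0.4,0,0.1],0],
    [4.6,[-0.6,0,0.1],0],
    [4.6,[-0.8,0,0.2],0],
    [4.6,[-0.8,0,0.2],0],
  ],
)

```text
time_s: 23.27
position: [0.5353, -0.1486, 0.11]
tcp_rot: [-0.002, 0.762, 0.647, 0.004]
ft_force: [-1.0, 11.2, 8.8]
finger_gap: 0.538
```

Run:
```python
from h import *
go(rk(4,-.5,39.7),80.5)
```

```text
target [ 0.5338 -0.1558  0.108 ] shift [-0.74 -0.03  0.2 ] turn 0.03 | t 23.27 pos [ 0.5353 -0.1486  0.11  ] yaw 80.64 F [-1.  11.2  8.8] gap 45.9
```

>>> step_arm(
  rows=[
    [4.6,[1,0,-0.2],0],
    [4.6,[2,0,-0.4],0],
    [4.6,[4,0,-1],0],
    [4.6,[7,0,-3],0],
    [4.6,[11,0,-6],0],
    [4.6,[15,0,-8],0],
    [4.6,[19,0,-9],0],
    [4.6,[23,0,-9],0],
    [4.6,[27,0,-9],0],
    [4.6,[27,0,-9],0],
  ],
)

```text
time_s: 24.1
position: [0.5777, 0.1211, 0.199]
tcp_rot: [-0.002, 0.76, 0.65, 0.003]
ft_force: [-0.2, 2.2, -0.1]
finger_gap: 0.54
```

Run:
```python
from h import *
im=ctrl.camera("scene");cv2.imwrite('pics/k_s.png',im)
e=lambda a:np.clip((a.astype(float)-30)*1.5,0,255).astype(np.uint8)
crop(e(im),200,150,262,206,12,'pics/k1.png',5)
im=ctrl.camera("top");cv2.imwrite('pics/k_t.png',im);crop(e(im),328,190,384,242,12,'pics/k2.png',4)
go(rk(4,-.5,39.7),80.5)
```

```text
target [ 0.5338 -0.1558  0.108 ] shift [-27.36  -0.03   8.99] turn 0.05 | t 24.2 pos [0.578  0.1142 0.1979] yaw 80.77 F [-0.1 -0.5 -0.1] gap 46.1
```

View pics/k1.png

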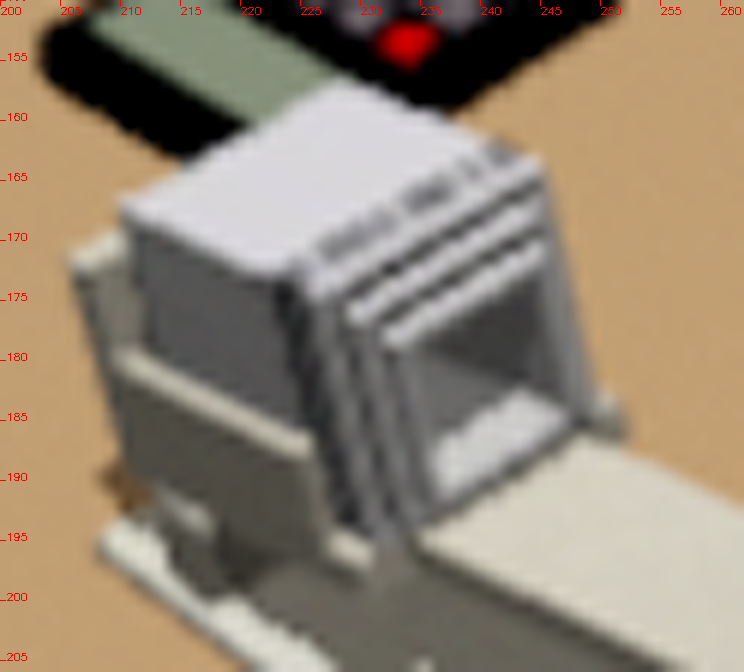

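View pics/k2.png

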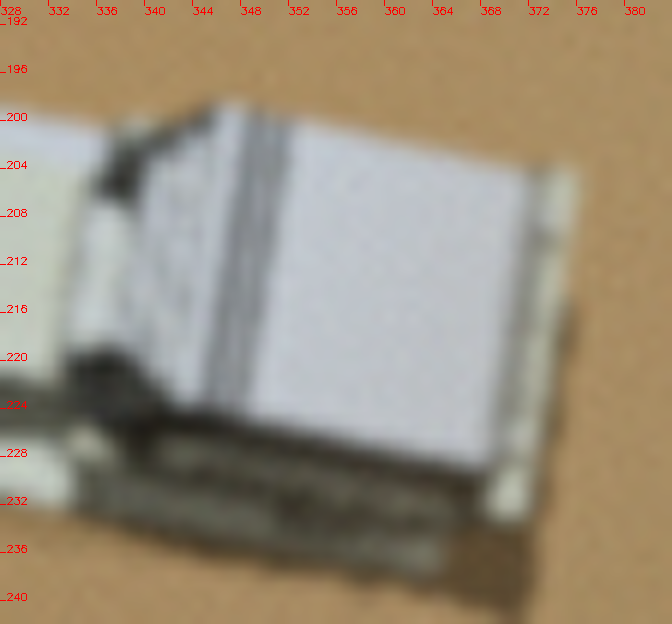

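Run:
```python
from h import *
T=rackpose(*RK)
p=lambda c:(200+(c[0]+.5)/12-.5,150+(c[1]+.5)/12-.5)
for nm,c,z in(("L near",(318,297),80),("L far",(543,160),80),("M near",(350,320),71),("M far",(545,205),71),("S near",(387,343),62),("S far",(545,245),62)):
    print("scene",nm,(in_plane("scene",*p(c),T,z/1000)*1000).round(1))
q=lambda c:(328+(c[0]+.5)/12-.5,190+(c[1]+.5)/12-.5)
for nm,c,z in(("L hi mouth",(212,105),80),("L lo mouth",(165,405),80),("stop hi outer",(578,168),60),("stop lo outer",(525,520),60),("stop inner lo",(488,505),60),("stop inner hi",(545,165),60),("L side end hi",(525,165),80),("L side end lo",(487,468),80)):
    print("top",nm,(in_plane("top",*q(c),T,z/1000)*1000).round(1))
# initial picture, same features
r=lambda c:(330+(c[0]+.5)/12-.5,192+(c[1]+.5)/12-.5)
for nm,c,z in(("stop hi outer",(553,145),60),("stop inner hi",(522,145),60),("stop lo inner",(466,495),60),("L side end hi",(432,132),80),("L side end lo",(390,437),80)):
    print("init",nm,(in_plane("top",*r(c),T,z/1000)*1000).round(1))
a=cv2.imread('pics/a_top.png');b=cv2.imread('pics/k_t.png')
ta=cv2.cvtColor(a,cv2.COLOR_BGR2GRAY)[202:222,339:362];s=cv2.cvtColor(b,cv2.COLOR_BGR2GRAY)
m=cv2.matchTemplate(s[195:235,330:385],ta,cv2.TM_CCOEFF_NORMED);_,v,_,l=cv2.minMaxLoc(m);print(v,l[0]+330-339,l[1]+195-202)
```

```text
scene L near [18.8 38.1 80. ]
scene L far [ 20.8 -42.5  80. ]
scene M near [15.4 32.4 71. ]
scene M far [ 15.2 -36.   71. ]
scene S near [10.7 26.  62. ]
scene S far [ 12.1 -31.1  62. ]
top L hi mouth [17.3 38.8 80. ]
top L lo mouth [ 17.7 -42.1  80. ]
top stop hi outer [129.   48.3  60. ]
top stop lo outer [129. -49.  60.]
top stop inner lo [118.  -47.1  60. ]
top stop inner hi [119.5  47.1  60. ]
top L side end hi [105.9  41.5  80. ]
top L side end lo [108.1 -40.6  80. ]
init stop hi outer [128.7  48.   60. ]
init stop inner hi [119.9  46.1  60. ]
init stop lo inner [119.1 -50.7  60. ]
init L side end hi [86.3 39.8 80. ]
init L side end lo [ 87.8 -42.8  80. ]
0.9822362661361694 6 1
```

Run:
```python
from h import *
a=cv2.imread('pics/a_top.png');b=ctrl.camera("top");cv2.imwrite('pics/z_t.png',b)
for nm,(x0,y0,x1,y1) in dict(tube=(232,138,284,174),calc=(378,244,424,300),dish=(306,136,340,168),blue=(236,248,278,280),yellow=(172,158,212,188),rack=(285,190,325,228)).items():
    A,B=[cv2.cvtColor(i[y0:y1,x0:x1],cv2.COLOR_BGR2GRAY).astype(np.float32) for i in(a,b)]
    print(nm,"shift px",np.round(cv2.phaseCorrelate(A,B)[0],2))
print(ctrl.state()['position'],ctrl.state()['joint_vel'].round(3))
```

```text
tube shift px [ 0.16 -0.32]
calc shift px [ 0.04 -0.  ]
dish shift px [-0.09 -0.08]
blue shift px [ 0.55 -0.15]
yellow shift px [0.08 0.12]
rack shift px [ 0.11 -0.29]
[0.57835991 0.1106591  0.19753536] [ 0.048 -0.005  0.045  0.009  0.01   0.003  0.004]
```

View pics/z_t.png

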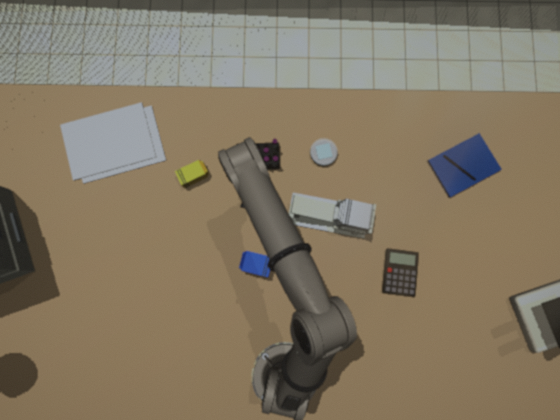

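The top view shows the nest at (352,215) against the stop. The dish (323,152) and calculator (400,272) have not moved, and the arm partly hides the tube rack. The gripper hangs free, so I'm handing in.

Run:
```python
from h import *
print(ctrl.finish_job(), ctrl.state()['time_s'])
```

```text
the job is handed in; nothing more can be done
the job is handed in; nothing more can be done
```

The job is handed in: all three canisters are nested on the rack, with the large one against the stop, at about 24 s of the 72 s allowed. For each canister I laid it on the upper bed, regripped it, slid it partway in and pushed on its rim with the fingers: first the middle into the large, then the small into the middle. The last push moved the whole nest down until it stopped dead at about 14 N.

- **Nest position:** with the gripper withdrawn, I measured the mouths at about x = 20 mm (large), 15 mm (middle) and 11 mm (small) in the rack's frame. The expected values were 20, 15 and 10. The top view alone put the large mouth at 17.5 mm, but it also showed the start of the base bevel at 106–108 mm, where 108 is expected. Camera error is about 2 mm.
- **Large against the stop:** the contact itself was hidden from both cameras, so this rests on the hard stop and those measurements.
- **Bystanders:** the calculator and dish shifted less than 0.1 px in the pictures. The tube rack measured 0.36 px, but the arm partly hid it in the last view; I never went near it.
- **Look-alikes:** the yellow one shifted under 0.15 px. The blue one read 0.6 px, also beside the arm in that view.

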